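# Fetch the polishing-paste tin from behind the containers in the supply tray

### The job

The low round tin of polishing paste stands at the back of the metal supply tray, hemmed in by the bottle, the tub and the square can. Stand those three on the black rubber mat, then put the tin upright on the floor of the grey work pan, in the free end beside the two plaster casts, and finally put the bottle, tub and can back in the tray, each where it stood before. Keep all four upright, set each down without dropping it, and do not shift the felt wheel and the compound bar that also lie in the tray.

Things in the scene. Friction and masses are not known exactly. Their poses are not given: they have to be found in the camera images.
- tray: Light metal supply tray, fixed, open on top, 200 mm (its x) by 260 mm (its y), walls 30 mm high and 4 mm thick, floor 4 mm thick. Origin: centre of its underside, on the bench; z up, x towards the back (away from the robot at yaw 0). The tin stands by the middle of the back wall; bottle, tub and can stand to its left, right and front, in any order.
- mat_top (a point): Black ribbed rubber mat, fixed, 3 mm thick, 220 mm (its x) by 190 mm (its y), the side area, left or right of the tray. The point is the centre of its top face; z up.
- pan_free (a point): Grey plastic work pan, fixed, open on top, 240 mm (its x) by 180 mm (its y), walls 34 mm high and 5 mm thick, on the other side of the tray from the mat. Two plaster casts (their tops 33 mm above the bench) fill its -x end. The point lies on the pan's floor (5 mm above the bench) in the middle of the free +x end, 50 mm from the pan's centre; the free floor reaches at least 60 mm to either side in x and 85 mm in y.
- bottle_center (a point): Cream round plastic bottle, 145 mm tall, body 54 mm across up to 96 mm, then a sloping shoulder and a white cylindrical cap 30 mm across from 107 to 145 mm: grip the cap. 0.2 kg. The point is on its axis half-way up, 72.5 mm above its foot; z up.
- tub_center (a point): White round plastic tub, 96 mm tall, 54 mm across, with a grey lid 60 mm across from 73 to 96 mm. 0.22 kg. The point is on its axis half-way up, 48 mm above its foot; z up.
- can_center (a point): Square aluminium can, 48 by 48 mm (x, y), flat sides up to 112 mm, then a small black screw cap 22 mm across up to 124 mm. 0.24 kg. The point is on its axis half-way up, 62 mm above its foot; z up, x and y square to its sides.
- tin_center (a point): Low round steel tin of polishing paste, 42 mm tall, 51 mm across, its lid 54 mm across from 25 mm up. 0.12 kg. The point is on its axis half-way up, 21 mm above its foot; z up.
- felt_center (a point): Off-white felt polishing wheel lying flat in a front corner of the tray, 56 mm across, 20 mm thick, with a 12 mm hole: a bystander, to be left alone. The point is its centre.
- bar_center (a point): Brown bar of polishing compound lying in a front corner of the tray, 34 by 85 mm (x, y), 26 mm high: a bystander, to be left alone. The point is its centre.
Things that resemble listed ones, but are neither listed nor needed, are in the scene too. What is shaped like the part that bears tub_center but turquoise is not meant.

How it is judged:
On the way, in this order (a step that is already met when the one before it is completed fails the run):
1. the bottle, the tub and the can all stand upright on the rubber mat, let go (x of bottle_center in the frame of mat_top between -0.11 and 0.11 m and y of bottle_center in the frame of mat_top between -0.095 and 0.095 m and z of bottle_center in the frame of mat_top below 0.0785 m and angle between each of bottle_center, tub_center, can_center's own z axis and vertical below 0.12 rad and contact force between the fingers and bottle below 0.2 N and x of tub_center in the frame of mat_top between -0.11 and 0.11 m and y of tub_center in the frame of mat_top between -0.095 and 0.095 m and z of tub_center in the frame of mat_top below 0.054 m and contact force between the fingers and tub below 0.2 N and x of can_center in the frame of mat_top between -0.11 and 0.11 m and y of can_center in the frame of mat_top between -0.095 and 0.095 m and z of can_center in the frame of mat_top below 0.068 m and contact force between the fingers and can below 0.2 N), for 0.2 s.
2. the tin stands upright on the floor of the work pan's free end, let go (x of tin_center in the frame of pan_free between -0.04 and 0.04 m and y of tin_center in the frame of pan_free between -0.06 and 0.06 m and z of tin_center in the frame of pan_free below 0.027 m and angle between tin_center's own z axis and vertical below 0.12 rad and contact force between the fingers and tin below 0.2 N), for 0.2 s.
At the end, for the whole second after the job is handed in: The tin stands upright on the floor of the work pan's free end (its centre within 40 mm of the middle of that end in the pan's x, 60 mm in y); the bottle, the tub and the can each stand upright in the tray within 15 mm of where they stood at the start; all four are let go and at rest (all of step 2 and distance of each of bottle_center, tub_center, can_center from where it was at the start of the episode below 0.015 m and angle between each of bottle_center, tub_center, can_center's own z axis and vertical below 0.12 rad and contact force between the fingers and bottle below 0.2 N and contact force between the fingers and tub below 0.2 N and contact force between the fingers and can below 0.2 N and linear speed of each of bottle, tub, can, tin below 0.02 m/s); the robot touches nothing.
It fails at once if the felt wheel or the compound bar in the tray is shifted by more than 15 mm (distance of any of felt_center, bar_center from where it was at the start of the episode above 0.015 m).
It fails at once if the bottle, tub, can or tin is tipped by more than 30 degrees (angle between any of bottle_center, tub_center, can_center, tin_center's own z axis and vertical above 0.52 rad).
It fails at once if the bottle, tub, can or tin is dropped or thrown: it moves faster than 0.6 m/s without being held (a fall of about 2 cm) ((contact force between the fingers and bottle below 0.2 N and linear speed of bottle above 0.6 m/s) or (contact force between the fingers and tub below 0.2 N and linear speed of tub above 0.6 m/s) or (contact force between the fingers and can below 0.2 N and linear speed of can above 0.6 m/s) or (contact force between the fingers and tin below 0.2 N and linear speed of tin above 0.6 m/s)).
It also fails if it takes over 141 s, if anything falls off the work surface, if the arm or the gripper's body presses on something with over 40 N, if the wrist force passes 120 N, or if a joint passes its speed limit or range.

### The arm

A 6-joint arm with a two-finger parallel gripper is mounted at the origin on the work surface. World frame = base frame: x ahead of the robot, y to its left, z up, the work surface at z = 0. Lengths are in m, angles in rad, forces in N, time in s.
With the tool pointing down it reaches from about 0.35 to 0.775 m from the base axis. Payload 5.5 kg.
Tool frame: the origin (TCP) lies at the very end of the fingers, on their centre line; the grasp point (between the pads) lies 19 mm behind it (env.grasp_offset is the distance from the TCP to the grasp point, in m); z points along the fingers, x is the direction in which the jaws open and shut, and the axes are right-handed (so a half turn about z gives the same grasp; the last joint's range is limited). The gripper opens to 85 mm and grips with 20 to 120 N. Pads are 22 mm wide; open, the fingers measure 114 mm over their backs; the gripper's body (76 mm by 85 mm) begins 54 mm behind the grasp point. The pads swing forward as they close: fully open they stand 13 mm farther back than shut.
Start: joints at [-1.272, 0.313, 0.046, 1.304, 0, 1.431], TCP at [0.244, -0.521, 0.231] pointing down, gripper open.
Joint ranges: [-2.76, 2.76], [-0.86, 1.69], [-1.03, 1.26], [-2.2, 2.34], [-1.47, 1.5], [-3.14, 3.14]. Speed limits (rad/s): [2.57, 2.57, 3.14, 3.14, 3.14, 3.14].

### API

Orientations are given as a unit quaternion [w, x, y, z].
In Python, from workcell import status, viewer, env gives the robot as it stands.
- The arm moves only by the tool carry_out, never from a script. Its argument "plan" is a list of rows, each an object of numbers: "x", "y", "z": the shift along the tool's x, y, z in m; "ax", "ay", "az": the turn, a rotation vector about the tool's x, y, z in rad; "hand": the opening, from 0 (shut) to 1 (fully open). In form: [{"x": .., "y": .., "z": .., "ax": .., "ay": .., "az": .., "hand": ..}, ...]. A call has 1 to 12 rows; each row is the pose to reach, as a shift and turn from the pose measured when the call began, along the tool's axes at that moment; what a row does not reach only later rows make up. A row lasts 1/12 s, in which the tool goes at most 41.7 mm and 7.16 degrees, less where a joint would pass 70% of its speed; a pose out of reach is approached as far as the arm can. A call with a gripper value outside its range is refused whole. The fingers move at their own pace and stop on an object; "squeeze" is the grip in N (left out, the last holds). Time passes only in rows, so rows that repeat a pose let the fingers close. It gives the time, the measured TCP pose, the force and the opening at its end, in the units of the state.
- status.get_state(): the state, without advancing time (a new reading comes with each control period).
- viewer.read_camera(name): name is "scene" or "top"; returns the picture (480x640x3 uint8, red, green, blue); there is no depth.
- viewer.camera_model(name): a dict with "vfov" (degrees; the focal length in pixels is half the picture's height over the tangent of half this angle, whatever the lens; pixels are square), "cx", "cy" (the principal point, pixels), "k1" (the pictures are not rectified: a ray, as slopes to the right and down, at radius r is drawn at 1 + k1 r^2 times it, then the intrinsics apply), "T" (4x4, takes a point from camera to world coordinates). Camera axes: x right, y down, z forward; pixel columns grow to the right and rows downward; lengths in m; the calibration is good to about 2 mm. A picture is of the moment at which its call begins. camera_model takes no time and is no camera call.
- env.hand_in(): hands the job in, once; it reports no verdict.
The state is a dict: "clock": time; "joint_pos": joint angles; "qvel": joint speeds; "tau": joint torques, N m; "tcp_pos": TCP position; "orientation": TCP orientation; "wrist_force": force on the tool from outside, world axes, zero at the start; "ft_torque": the same for the moment, N m; "finger_gap": finger opening in m.
Only numpy, scipy, OpenCV 4.12 (cv2) and the standard library are available. Lean on these libraries where they do the work, as an engineer would, in place of code of your own. Each camera call takes 0.05 s, during which the arm holds its last target.

## Working session

There is one attempt and no reset: what is moved stays moved. The work goes in short steps, Python scripts to look and compute and a tool call to move; the robot and the scene stay as the last step left them, time stands still between calls to the robot, and variables do not carry over. Pictures are saved under pics/ and viewed, and the job is handed in when it is done.

Besides the shell and the picture viewer there is one more tool, called after "Call:" as a command line: name --argument value ..., lists and objects as JSON in quotes. carry_out: Moves the arm, as the interface text tells. Its arguments: {"type":"object","properties":{"plan":{"type":"array"},"squeeze":{"type":"number"}},"required":["plan"]}

```bash
mkdir -p pics; ls
python3 - <<'E'
from workcell import status, viewer, env
import cv2
print(status.get_state()); print(env.grasp_offset)
for n in("scene","top"):
    im=viewer.read_camera(n); cv2.imwrite(f"pics/{n}0.png",im[:,:,::-1]); print(viewer.camera_model(n))
E
```

```text
pics
{'clock': 0.0, 'joint_pos': array([-1.27159950e+00,  3.13971707e-01,  4.49816547e-02,  1.30357075e+00,
       -1.52913464e-06,  1.43123240e+00]), 'qvel': array([ 0.00203902, -0.00175304, -0.00047939, -0.00047792,  0.00102664,
        0.00043142]), 'tau': array([ 2.42589129e-03, -4.80632043e+01,  2.98532134e+01,  1.92670355e-02,
       -2.17173010e-04,  1.95354367e-06]), 'tcp_pos': array([ 0.24413204, -0.52005126,  0.23042627]), 'orientation': array([-5.71527275e-04,  8.44042897e-01, -5.36274938e-01, -6.72083947e-04]), 'wrist_force': array([ 0.31071492,  0.03549936, -0.45922451]), 'ft_torque': array([0.05311214, 0.03903748, 0.03602789]), 'finger_gap': 0.08559719483540125}
0.0187
{'vfov': 53.918678989015675, 'cx': 318.7329000755418, 'cy': 229.67685636364462, 'k1': -0.08894766038683485, 'T': array([[ 0.59203832,  0.43190478, -0.68040347,  1.13303782],
       [ 0.80553253, -0.29130719,  0.51600142, -0.45188444],
       [ 0.02465706, -0.85357975, -0.52037837,  0.55598644],
       [ 0.        ,  0.        ,  0.        ,  1.        ]])}
{'vfov': 44.71105296228527, 'cx': 324.0155923489663, 'cy': 247.26092760642214, 'k1': -0.026626487182471754, 'T': array([[-2.62488173e-02, -9.92056637e-01,  1.23022876e-01,
         3.92078786e-01],
       [-9.99655310e-01,  2.61122131e-02, -2.72286966e-03,
         1.02034653e-02],
       [-5.11158624e-04, -1.23051943e-01, -9.92400100e-01,
         1.17255235e+00],
       [ 0.00000000e+00,  0.00000000e+00,  0.00000000e+00,
         1.00000000e+00]])}
```

View pics/scene0.png

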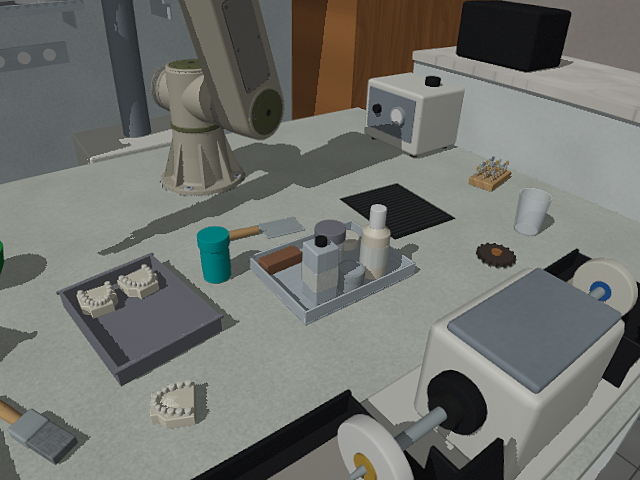

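View pics/top0.png

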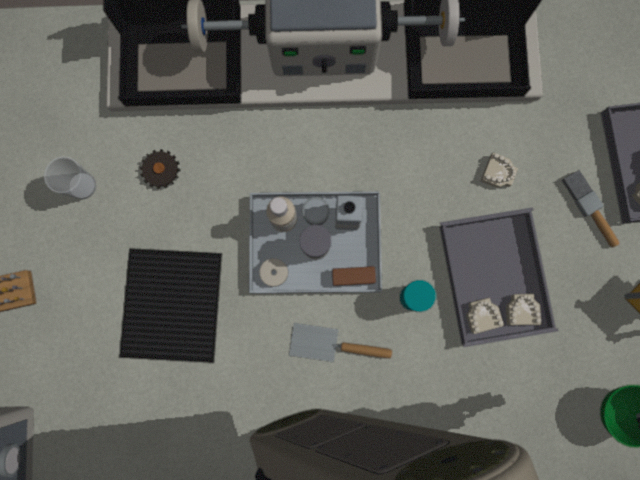

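The top view shows the tray at about (315,243), with the bottle cap at (279,206), tin at (316,210), can at (348,210) and tub at (315,241). The mat is at about (172,305), the pan at about (497,275), and the turquoise decoy at (418,296). I'll zoom in next.

```bash
cat > h.py <<'E'
import numpy as np, cv2
from workcell import status, viewer, env
class Cam:
    def __init__(s,n):
        m=viewer.camera_model(n); s.f=240/np.tan(np.radians(m["vfov"])/2); s.K=np.array([[s.f,0,m["cx"]],[0,s.f,m["cy"]],[0,0,1]]); s.d=np.array([m["k1"],0,0,0.]); s.T=np.array(m["T"])
    def ray(s,uv):
        p=cv2.undistortPoints(np.float64(uv).reshape(-1,1,2),s.K,s.d).reshape(-1,2)
        return np.c_[p,np.ones(len(p))]@s.T[:3,:3].T
    def plane(s,uv,z):
        r=s.ray(uv); o=s.T[:3,3]; return o+r*((z-o[2])/r[:,2])[:,None]
    def proj(s,P):
        Ti=np.linalg.inv(s.T); return cv2.projectPoints(np.float64(P).reshape(-1,1,3),cv2.Rodrigues(Ti[:3,:3])[0],Ti[:3,3],s.K,s.d)[0].reshape(-1,2)
def snap(n,name,box=None,k=1):
    im=viewer.read_camera(n)[:,:,::-1].copy()
    cv2.imwrite(f"pics/{name}_full.png",im)
    if box:
        x,y,w,h=box; im=cv2.resize(im[y:y+h,x:x+w],None,fx=k,fy=k,interpolation=cv2.INTER_CUBIC)
    cv2.imwrite(f"pics/{name}.png",im)
E
python3 - <<'E'
import cv2
a=cv2.imread('pics/top0.png')[180:305,235:395]; cv2.imwrite('pics/t1.png',cv2.resize(a,None,fx=4.7,fy=4.7,interpolation=cv2.INTER_CUBIC))
a=cv2.imread('pics/scene0.png')[195:325,240:425]; cv2.imwrite('pics/s1.png',cv2.resize(a,None,fx=4.3,fy=4.3,interpolation=cv2.INTER_CUBIC))
E
```

```text
(no output)
```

View pics/t1.png

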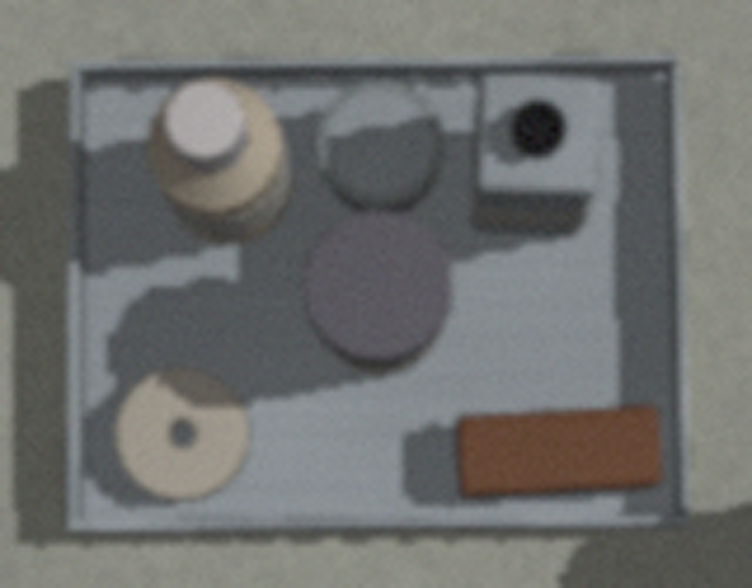

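View pics/s1.png

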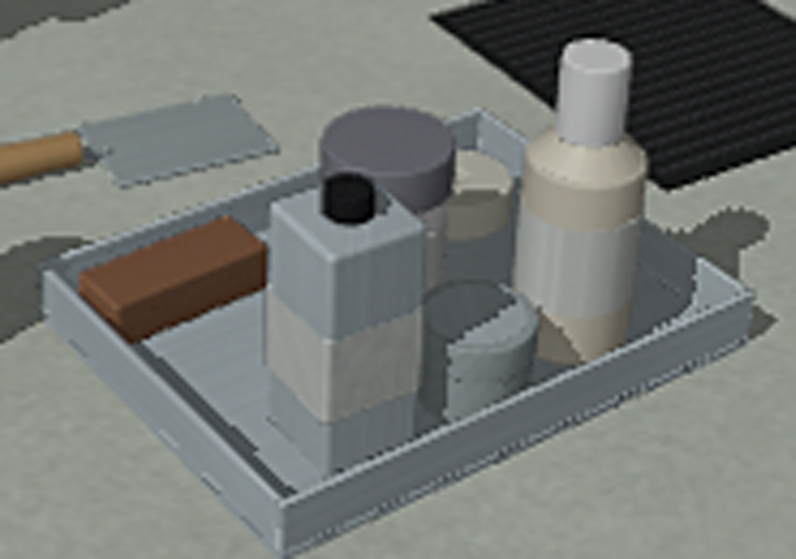

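Run:
```python
from h import *
t=Cam("top"); s=Cam("scene")
def pl(x,y,z): return t.plane([[235+x/4.7-.4,180+y/4.7-.4]],z)[0]
pts={}
for n,x,y,z in [("bottlecap",205,120,.149),("tub",378,285,.100),("cancap",537,128,.128),("tin",380,142,.046),("felt",182,434,.024),("bar",560,450,.03)]:
    p=pl(x,y,z); pts[n]=p; print(n,p.round(4))
for n,c in [("tray corners rim",[(75,65),(675,65),(683,525),(73,525)])]:
    for x,y in c: print(n,pl(x,y,.030).round(4))
for n,c in [("can top",[(483,78),(612,78),(609,192),(478,190)])]:
    for x,y in c: print(n,pl(x,y,.116).round(4))
im=cv2.imread('pics/top0.png'); g=cv2.imread('pics/scene0.png')
# mat mask, pan
hsv=cv2.cvtColor(im,cv2.COLOR_BGR2HSV)
m=((im.max(2)<55)).astype(np.uint8); m[:,:100]=0;m[:230]=0;m[380:]=0;m[:,240:]=0
m=cv2.morphologyEx(m,cv2.MORPH_CLOSE,np.ones((7,7)))
c=max(cv2.findContours(m,0,2)[0],key=cv2.contourArea); b=cv2.boxPoints(cv2.minAreaRect(c)); P=t.plane(b,.003); print("mat",b,P.round(4),P.mean(0), np.linalg.norm(P[1]-P[0]),np.linalg.norm(P[2]-P[1]))
# reprojection to scene zoom
for n,p in pts.items():
    q=s.proj([p])[0]; print(n,((q+.4-[240,195])*4.3).round(1))
    ang=np.linspace(0,2*np.pi,24)
    r={"bottlecap":.015,"tub":.030,"cancap":.011,"tin":.027,"felt":.028}.get(n)
    if r:
        R=s.proj(p+np.c_[r*np.cos(ang),r*np.sin(ang),0*ang]); cv2.polylines(g,[np.int32(R*16)],True,(0,0,255),1,cv2.LINE_AA,4)
        R=t.proj(p+np.c_[r*np.cos(ang),r*np.sin(ang),0*ang]); cv2.polylines(im,[np.int32(R*16)],True,(0,0,255),1,cv2.LINE_AA,4)
cv2.imwrite('pics/ov_s.png',cv2.resize(g[195:325,240:425],None,fx=4.3,fy=4.3,interpolation=cv2.INTER_CUBIC))
cv2.imwrite('pics/ov_t.png',cv2.resize(im[180:305,235:395],None,fx=4.7,fy=4.7,interpolation=cv2.INTER_CUBIC))
cv2.imwrite('pics/pan.png',cv2.resize(cv2.imread('pics/top0.png')[195:355,395:570],None,fx=3.7,fy=3.7,interpolation=cv2.INTER_CUBIC))
```

```text
bottlecap [0.5968 0.0871 0.149 ]
tub [0.5386 0.0236 0.1   ]
cancap [ 0.5945 -0.0398  0.128 ]
tin [0.6061 0.022  0.046 ]
felt [0.488  0.1083 0.024 ]
bar [ 0.4767 -0.0498  0.03  ]
tray corners rim [0.6459 0.1509 0.03  ]
tray corners rim [ 0.6391 -0.104   0.03  ]
tray corners rim [ 0.4441 -0.0999  0.03  ]
tray corners rim [0.4508 0.1538 0.03  ]
can top [ 0.6173 -0.0198  0.116 ]
can top [ 0.616  -0.0704  0.116 ]
can top [ 0.5707 -0.0677  0.116 ]
can top [ 0.5728 -0.0166  0.116 ]
mat [[119.56244  356.27182 ]
 [127.194824 246.87408 ]
 [220.67007  253.3956  ]
 [213.03769  362.79333 ]] [[0.3301 0.4179 0.003 ]
 [0.5483 0.4056 0.003 ]
 [0.5301 0.2159 0.003 ]
 [0.313  0.2322 0.003 ]] [0.43035988 0.31788074 0.003     ] 0.21863525503176928 0.19063023427167083
bottlecap [593.1  53.2]
tub [385.6 137. ]
cancap [346.7 182.9]
tin [473.8 313.6]
felt [453.9 175.7]
bar [170.6 256.5]
```

View pics/ov_s.png

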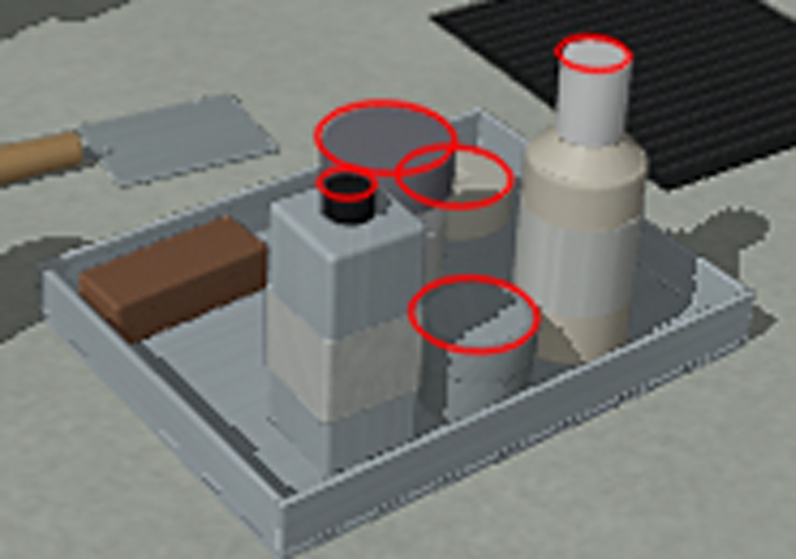

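View pics/ov_t.png

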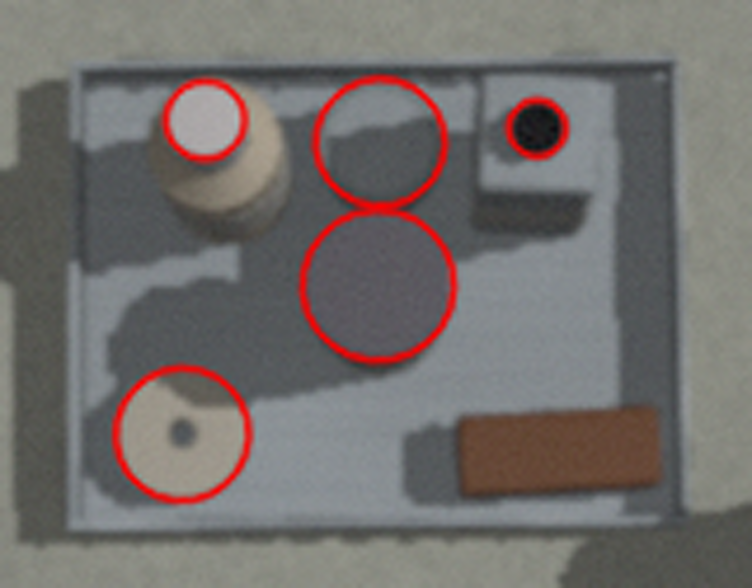

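View pics/pan.png

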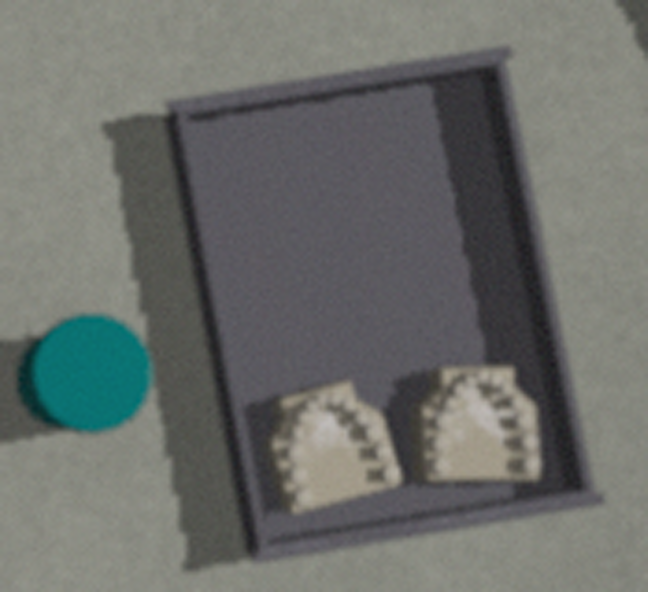

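The reprojected circles agree in both views, so the heights and sizes check out. Next I'll measure the pan and write a move helper.

```bash
cat >> h.py <<'E'
from scipy.spatial.transform import Rotation as R
def go(x,y,z,th=88.3):
    st=status.get_state(); q=st["orientation"]; R0=R.from_quat([q[1],q[2],q[3],q[0]])
    c,s_=np.cos(np.radians(th)),np.sin(np.radians(th))
    Rt=R.from_matrix(np.array([[c,s_,0],[s_,-c,0],[0,0,-1.]]))
    d=R0.inv().apply(np.array([x,y,z])-st["tcp_pos"]); rv=(R0.inv()*Rt).as_rotvec()
    print("tcp",st["tcp_pos"].round(4),"gap",round(st["finger_gap"],4),"t",round(st["clock"],2),"F",st["wrist_force"].round(1))
    print("shift",d.round(4),"len",np.linalg.norm(d).round(3),"rot",rv.round(3))
E
python3 - <<'E'
from h import *
t=Cam("top")
C=[(170,103),(508,50),(600,498),(255,557)]
P=t.plane([[395+x/3.7-.4,195+y/3.7-.4] for x,y in C],.034); print(P.round(4))
ctr=P.mean(0); ex=(P[0]-P[3])+(P[1]-P[2]); ex/=np.linalg.norm(ex)
print("sizes",np.linalg.norm(P[0]-P[3]),np.linalg.norm(P[1]-P[2]),np.linalg.norm(P[0]-P[1]),"ctr",ctr,"yaw",np.arctan2(ex[1],ex[0]),"free",ctr+.05*ex)
mx=np.array([np.cos(-.065),np.sin(-.065)]); my=np.array([-mx[1],mx[0]]); m=np.array([.430,.318])
for n,a,b in [("bottle",.07,.03),("tub",-.07,.035),("can",0,-.045)]: print(n,m+a*mx+b*my)
go(.597,.087,.25)
E
```

```text
[[ 0.5766 -0.2247  0.034 ]
 [ 0.6008 -0.4083  0.034 ]
 [ 0.3611 -0.4403  0.034 ]
 [ 0.3358 -0.2571  0.034 ]]
sizes 0.242942661863285 0.24177672636878067 0.18524388997430996 ctr [ 0.46859418 -0.33260916  0.034     ] yaw 0.13322251486520578 free [ 0.51815113 -0.32596772  0.034     ]
bottle [0.5018008  0.34338985]
tub [0.36242122 0.35747289]
can [0.42707706 0.27309503]
tcp [ 0.2441 -0.5201  0.2305] gap 0.0856 t 0.1 F [ 0.1 -0.2  0.4]
shift [-0.3997 -0.5773 -0.0187] len 0.702 rot [-2.000e-03  0.000e+00 -2.673e+00]
```

Call:
carry_out --plan '[{"x":-0.02,"y":-0.029,"z":-0.005,"az":-0.12,"hand":1},{"x":-0.04,"y":-0.058,"z":-0.01,"az":-0.24,"hand":1},{"x":-0.06,"y":-0.087,"z":-0.019,"az":-0.36,"hand":1},{"x":-0.08,"y":-0.115,"z":-0.019,"az":-0.48,"hand":1},{"x":-0.1,"y":-0.144,"z":-0.019,"az":-0.6,"hand":1},{"x":-0.12,"y":-0.173,"z":-0.019,"az":-0.72,"hand":1},{"x":-0.14,"y":-0.202,"z":-0.019,"az":-0.84,"hand":1},{"x":-0.16,"y":-0.23,"z":-0.019,"az":-0.96,"hand":1},{"x":-0.18,"y":-0.26,"z":-0.019,"az":-1.08,"hand":1},{"x":-0.2,"y":-0.289,"z":-0.019,"az":-1.2,"hand":1},{"x":-0.22,"y":-0.318,"z":-0.019,"az":-1.32,"hand":1},{"x":-0.24,"y":-0.347,"z":-0.019,"az":-1.44,"hand":1}]' --squeeze 40

```text
schema error: expected keys x, y, z, ax, ay, az, hand
```

```bash
python3 -c "
from h import *
go(.597,.087,.25)"
```

```text
tcp [ 0.2441 -0.5201  0.2305] gap 0.0856 t 0.1 F [ 0.1 -0.2  0.4]
shift [-0.3997 -0.5773 -0.0187] len 0.702 rot [-2.000e-03  0.000e+00 -2.673e+00]
```

Call:
carry_out --plan '[{"x":-0.02,"y":-0.029,"z":-0.005,"ax":0,"ay":0,"az":-0.12,"hand":1},{"x":-0.04,"y":-0.058,"z":-0.01,"ax":0,"ay":0,"az":-0.24,"hand":1},{"x":-0.06,"y":-0.087,"z":-0.019,"ax":0,"ay":0,"az":-0.36,"hand":1},{"x":-0.08,"y":-0.115,"z":-0.019,"ax":0,"ay":0,"az":-0.48,"hand":1},{"x":-0.1,"y":-0.144,"z":-0.019,"ax":0,"ay":0,"az":-0.6,"hand":1},{"x":-0.12,"y":-0.173,"z":-0.019,"ax":0,"ay":0,"az":-0.72,"hand":1},{"x":-0.14,"y":-0.202,"z":-0.019,"ax":0,"ay":0,"az":-0.84,"hand":1},{"x":-0.16,"y":-0.23,"z":-0.019,"ax":0,"ay":0,"az":-0.96,"hand":1},{"x":-0.18,"y":-0.26,"z":-0.019,"ax":0,"ay":0,"az":-1.08,"hand":1},{"x":-0.2,"y":-0.289,"z":-0.019,"ax":0,"ay":0,"az":-1.2,"hand":1},{"x":-0.22,"y":-0.318,"z":-0.019,"ax":0,"ay":0,"az":-1.32,"hand":1},{"x":-0.24,"y":-0.347,"z":-0.019,"ax":0,"ay":0,"az":-1.44,"hand":1}]' --squeeze 40

```text
clock: 1.1
tcp_pos: [0.4566, -0.1537, 0.2497]
orientation: [-0.001, 0.988, 0.156, -0.0]
wrist_force: [0.5, -0.0, -0.4]
finger_gap: 0.0855
```

```bash
python3 -c "
from h import *
go(.597,.087,.25)"
```

```text
tcp [ 0.4566 -0.1537  0.2497] gap 0.0855 t 1.1 F [ 0.5 -0.  -0.4]
shift [ 0.2078 -0.1856  0.    ] len 0.279 rot [-2.000e-03 -1.000e-03 -1.227e+00]
```

Call:
carry_out --plan '[{"x":0.04,"y":-0.036,"z":0,"ax":0,"ay":0,"az":-0.12,"hand":1},{"x":0.08,"y":-0.072,"z":0,"ax":0,"ay":0,"az":-0.24,"hand":1},{"x":0.12,"y":-0.108,"z":0,"ax":0,"ay":0,"az":-0.36,"hand":1},{"x":0.16,"y":-0.144,"z":0,"ax":0,"ay":0,"az":-0.48,"hand":1},{"x":0.208,"y":-0.186,"z":0,"ax":0,"ay":0,"az":-1.227,"hand":1},{"x":0.208,"y":-0.186,"z":0,"ax":0,"ay":0,"az":-1.227,"hand":1},{"x":0.208,"y":-0.186,"z":0,"ax":0,"ay":0,"az":-1.227,"hand":1},{"x":0.208,"y":-0.186,"z":0,"ax":0,"ay":0,"az":-1.227,"hand":1},{"x":0.208,"y":-0.186,"z":0,"ax":0,"ay":0,"az":-1.227,"hand":1},{"x":0.208,"y":-0.186,"z":0,"ax":0,"ay":0,"az":-1.227,"hand":1},{"x":0.208,"y":-0.186,"z":0,"ax":0,"ay":0,"az":-1.227,"hand":1},{"x":0.208,"y":-0.186,"z":0,"ax":0,"ay":0,"az":-1.227,"hand":1}]'

```text
clock: 2.1
tcp_pos: [0.5968, 0.0875, 0.2495]
orientation: [-0.001, 0.719, 0.695, -0.0]
wrist_force: [-0.0, -0.5, 1.0]
finger_gap: 0.0852
```

```bash
python3 -c "
from h import *
go(.597,.087,.11)
snap('scene','s2');snap('top','t2')"
```

```text
tcp [0.5968 0.0875 0.2495] gap 0.0852 t 2.1 F [-0.  -0.5  1. ]
shift [-0.0008  0.0005  0.1395] len 0.14 rot [-0.002 -0.002 -0.004]
```

View pics/s2.png

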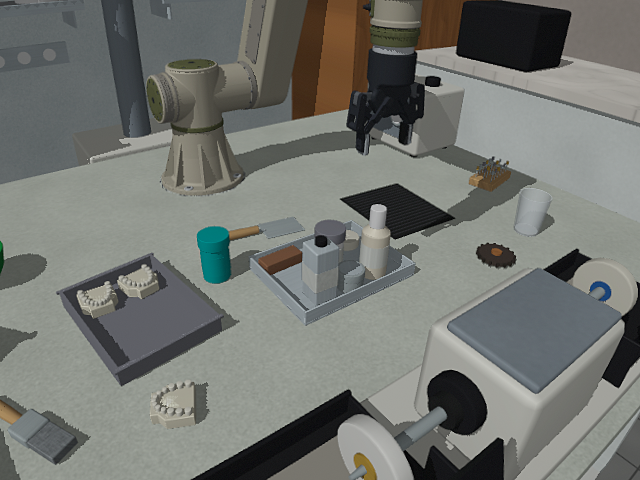

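The gripper, at about (385,130), hangs over the bottle cap at (378,212). I'll descend and grip.

Call:
carry_out --plan '[{"x":0,"y":0,"z":0.025,"ax":0,"ay":0,"az":0,"hand":1},{"x":0,"y":0,"z":0.05,"ax":0,"ay":0,"az":0,"hand":1},{"x":0,"y":0,"z":0.075,"ax":0,"ay":0,"az":0,"hand":1},{"x":0,"y":0,"z":0.1,"ax":0,"ay":0,"az":0,"hand":1},{"x":0,"y":0,"z":0.12,"ax":0,"ay":0,"az":0,"hand":1},{"x":0,"y":0,"z":0.135,"ax":0,"ay":0,"az":0,"hand":1},{"x":0,"y":0,"z":0.135,"ax":0,"ay":0,"az":0,"hand":0.6},{"x":0,"y":0,"z":0.135,"ax":0,"ay":0,"az":0,"hand":0.4},{"x":0,"y":0,"z":0.135,"ax":0,"ay":0,"az":0,"hand":0.2},{"x":0,"y":0,"z":0.135,"ax":0,"ay":0,"az":0,"hand":0},{"x":0,"y":0,"z":0.135,"ax":0,"ay":0,"az":0,"hand":0},{"x":0,"y":0,"z":0.135,"ax":0,"ay":0,"az":0,"hand":0}]'

```text
clock: 3.2
tcp_pos: [0.5979, 0.0878, 0.1165]
orientation: [-0.0, 0.719, 0.695, 0.001]
wrist_force: [-1.1, 0.6, 4.4]
finger_gap: 0.0291
```

Call:
carry_out --plan '[{"x":0,"y":0,"z":0,"ax":0,"ay":0,"az":0,"hand":0},{"x":0,"y":0,"z":0,"ax":0,"ay":0,"az":0,"hand":0},{"x":0,"y":0,"z":-0.005,"ax":0,"ay":0,"az":0,"hand":0},{"x":0,"y":0,"z":-0.01,"ax":0,"ay":0,"az":0,"hand":0}]'

```text
clock: 3.53
tcp_pos: [0.5971, 0.0877, 0.1261]
orientation: [-0.001, 0.719, 0.695, 0.001]
wrist_force: [0.8, -0.1, -2.9]
finger_gap: 0.0288
```

```bash
python3 -c "
from h import *
go(.597,.087,.25)
snap('scene','s3',(240,165,185,160),4)"
```

```text
tcp [0.5971 0.0877 0.1261] gap 0.0288 t 3.53 F [ 0.8 -0.1 -2.9]
shift [-4.000e-04 -1.000e-04 -1.239e-01] len 0.124 rot [-0.    -0.002 -0.004]
```

View pics/s3.png

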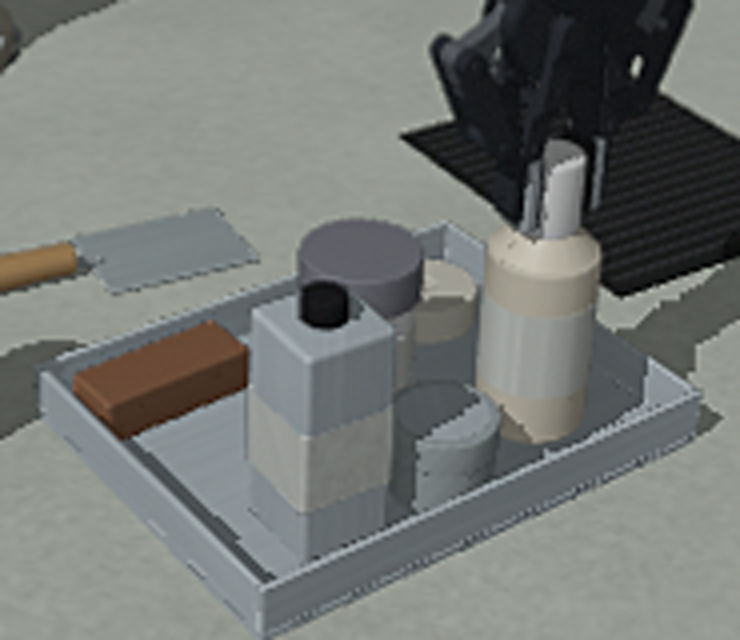

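Call:
carry_out --plan '[{"x":0,"y":0,"z":-0.015,"ax":0,"ay":0,"az":0,"hand":0},{"x":0,"y":0,"z":-0.03,"ax":0,"ay":0,"az":0,"hand":0},{"x":0,"y":0,"z":-0.045,"ax":0,"ay":0,"az":0,"hand":0},{"x":0.01,"y":-0.004,"z":-0.06,"ax":0,"ay":0,"az":0,"hand":0},{"x":0.03,"y":-0.012,"z":-0.064,"ax":0,"ay":0,"az":0,"hand":0},{"x":0.05,"y":-0.02,"z":-0.064,"ax":0,"ay":0,"az":0,"hand":0},{"x":0.07,"y":-0.028,"z":-0.064,"ax":0,"ay":0,"az":0,"hand":0},{"x":0.09,"y":-0.036,"z":-0.064,"ax":0,"ay":0,"az":0,"hand":0},{"x":0.11,"y":-0.045,"z":-0.064,"ax":0,"ay":0,"az":0,"hand":0},{"x":0.13,"y":-0.053,"z":-0.064,"ax":0,"ay":0,"az":0,"hand":0},{"x":0.15,"y":-0.061,"z":-0.064,"ax":0,"ay":0,"az":0,"hand":0},{"x":0.17,"y":-0.069,"z":-0.064,"ax":0,"ay":0,"az":0,"hand":0}]' --squeeze 60

```text
clock: 4.58
tcp_pos: [0.534, 0.2606, 0.192]
orientation: [0.0, 0.719, 0.695, 0.001]
wrist_force: [0.3, -1.0, -2.3]
finger_gap: 0.0286
```

```bash
python3 -c "
from h import *
go(.502,.343,.116)"
```

```text
tcp [0.534  0.2606 0.192 ] gap 0.0286 t 4.58 F [ 0.3 -1.  -2.3]
shift [ 0.0811 -0.0349  0.0761] len 0.117 rot [ 0.002 -0.002 -0.004]
```

Call:
carry_out --plan '[{"x":0.02,"y":-0.009,"z":0,"ax":0,"ay":0,"az":0,"hand":0},{"x":0.04,"y":-0.017,"z":0,"ax":0,"ay":0,"az":0,"hand":0},{"x":0.06,"y":-0.026,"z":0,"ax":0,"ay":0,"az":0,"hand":0},{"x":0.075,"y":-0.032,"z":0.01,"ax":0,"ay":0,"az":0,"hand":0},{"x":0.081,"y":-0.035,"z":0.025,"ax":0,"ay":0,"az":0,"hand":0},{"x":0.081,"y":-0.035,"z":0.04,"ax":0,"ay":0,"az":0,"hand":0},{"x":0.081,"y":-0.035,"z":0.055,"ax":0,"ay":0,"az":0,"hand":0},{"x":0.081,"y":-0.035,"z":0.065,"ax":0,"ay":0,"az":0,"hand":0},{"x":0.081,"y":-0.035,"z":0.07,"ax":0,"ay":0,"az":0,"hand":0},{"x":0.081,"y":-0.035,"z":0.073,"ax":0,"ay":0,"az":0,"hand":0},{"x":0.081,"y":-0.035,"z":0.075,"ax":0,"ay":0,"az":0,"hand":0},{"x":0.081,"y":-0.035,"z":0.076,"ax":0,"ay":0,"az":0,"hand":0}]'

```text
clock: 5.58
tcp_pos: [0.5024, 0.3429, 0.1166]
orientation: [0.0, 0.719, 0.695, 0.002]
wrist_force: [0.1, -0.1, -2.2]
finger_gap: 0.0289
```

Still carrying the full weight, so I'll go down 1 mm at a time.

Call:
carry_out --plan '[{"x":0,"y":0,"z":0.001,"ax":0,"ay":0,"az":0,"hand":0},{"x":0,"y":0,"z":0.002,"ax":0,"ay":0,"az":0,"hand":0},{"x":0,"y":0,"z":0.002,"ax":0,"ay":0,"az":0,"hand":0}]'

```text
clock: 5.83
tcp_pos: [0.5032, 0.3432, 0.1157]
orientation: [0.0, 0.719, 0.695, 0.003]
wrist_force: [0.4, 0.9, 0.6]
finger_gap: 0.029
```

```bash
python3 -c "
from h import *
go(.502,.343,.25)
snap('scene','s4',(330,95,130,150),4)"
```

```text
tcp [0.5032 0.3432 0.1157] gap 0.029 t 5.83 F [0.4 0.9 0.6]
shift [ 0.0002 -0.0005 -0.1343] len 0.134 rot [ 0.005 -0.004 -0.004]
```

View pics/s4.png

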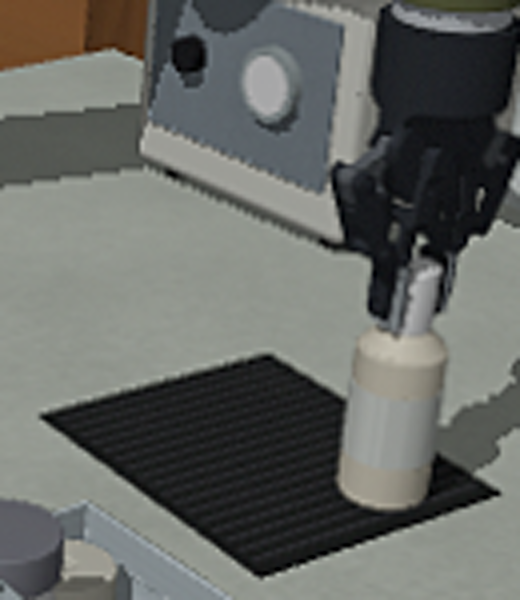

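The bottle stands on the mat with its foot at about (425,218) in the full frame. I'll release it and move to the can.

Call:
carry_out --plan '[{"x":0,"y":0,"z":0,"ax":0,"ay":0,"az":0,"hand":0.5},{"x":0,"y":0,"z":0,"ax":0,"ay":0,"az":0,"hand":0.6},{"x":0,"y":0,"z":0,"ax":0,"ay":0,"az":0,"hand":0.8},{"x":0,"y":0,"z":0,"ax":0,"ay":0,"az":0,"hand":1},{"x":0,"y":0,"z":-0.01,"ax":0,"ay":0,"az":0,"hand":1},{"x":0,"y":0,"z":-0.03,"ax":0,"ay":0,"az":0,"hand":1},{"x":0,"y":0,"z":-0.06,"ax":0,"ay":0,"az":0,"hand":1},{"x":0,"y":0,"z":-0.09,"ax":0,"ay":0,"az":0,"hand":1},{"x":-0.03,"y":0.008,"z":-0.1,"ax":0,"ay":0,"az":0,"hand":1},{"x":-0.06,"y":0.016,"z":-0.1,"ax":0,"ay":0,"az":0,"hand":1},{"x":-0.1,"y":0.027,"z":-0.1,"ax":0,"ay":0,"az":0,"hand":1},{"x":-0.14,"y":0.038,"z":-0.1,"ax":0,"ay":0,"az":0,"hand":1}]'

```text
clock: 6.88
tcp_pos: [0.5362, 0.201, 0.2168]
orientation: [0.001, 0.718, 0.696, 0.004]
wrist_force: [1.1, 0.4, -0.4]
finger_gap: 0.0855
```

```bash
python3 -c "
from h import *
go(.5945,-.040,.2)
snap('scene','s5',(330,95,130,150),4)"
```

```text
tcp [0.5362 0.201  0.2168] gap 0.0855 t 6.88 F [ 1.1  0.4 -0.4]
shift [-0.2391  0.0657  0.0162] len 0.249 rot [ 0.007 -0.004 -0.002]
```

View pics/s5.png

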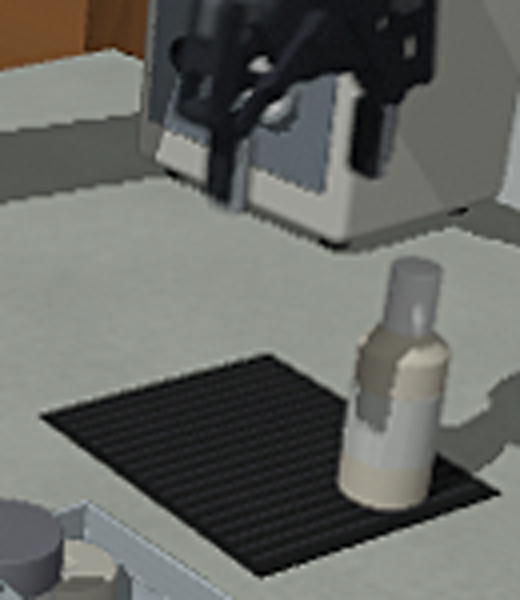

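The bottle stands upright on the mat. Next is the can.

Call:
carry_out --plan '[{"x":-0.036,"y":0.01,"z":0,"ax":0,"ay":0,"az":0,"hand":1},{"x":-0.072,"y":0.02,"z":0,"ax":0,"ay":0,"az":0,"hand":1},{"x":-0.108,"y":0.03,"z":0,"ax":0.007,"ay":-0.004,"az":-0.002,"hand":1},{"x":-0.144,"y":0.04,"z":0,"ax":0.007,"ay":-0.004,"az":-0.002,"hand":1},{"x":-0.18,"y":0.05,"z":0,"ax":0.007,"ay":-0.004,"az":-0.002,"hand":1},{"x":-0.215,"y":0.06,"z":0.01,"ax":0.007,"ay":-0.004,"az":-0.002,"hand":1},{"x":-0.239,"y":0.066,"z":0.016,"ax":0.007,"ay":-0.004,"az":-0.002,"hand":1},{"x":-0.239,"y":0.066,"z":0.03,"ax":0.007,"ay":-0.004,"az":-0.002,"hand":1},{"x":-0.239,"y":0.066,"z":0.045,"ax":0.007,"ay":-0.004,"az":-0.002,"hand":1},{"x":-0.239,"y":0.066,"z":0.06,"ax":0.007,"ay":-0.004,"az":-0.002,"hand":1},{"x":-0.239,"y":0.066,"z":0.06,"ax":0.007,"ay":-0.004,"az":-0.002,"hand":1}]'

```text
clock: 7.85
tcp_pos: [0.5936, -0.0477, 0.1546]
orientation: [-0.0, 0.72, 0.694, -0.003]
wrist_force: [-0.4, 0.5, -0.2]
finger_gap: 0.0855
```

```bash
python3 -c "
from h import *
go(.5945,-.040,.08)
snap('scene','s6',(240,125,185,200),3)
snap('top','t6',(200,120,230,180),3)"
```

```text
tcp [ 0.5936 -0.0477  0.1546] gap 0.0855 t 7.85 F [-0.4  0.5 -0.2]
shift [0.008  0.001  0.0746] len 0.075 rot [-0.005  0.004 -0.008]
```

View pics/s6.png

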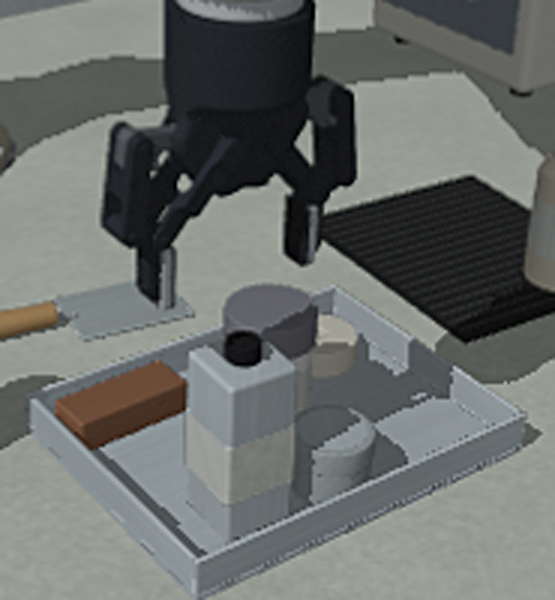

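View pics/t6.png

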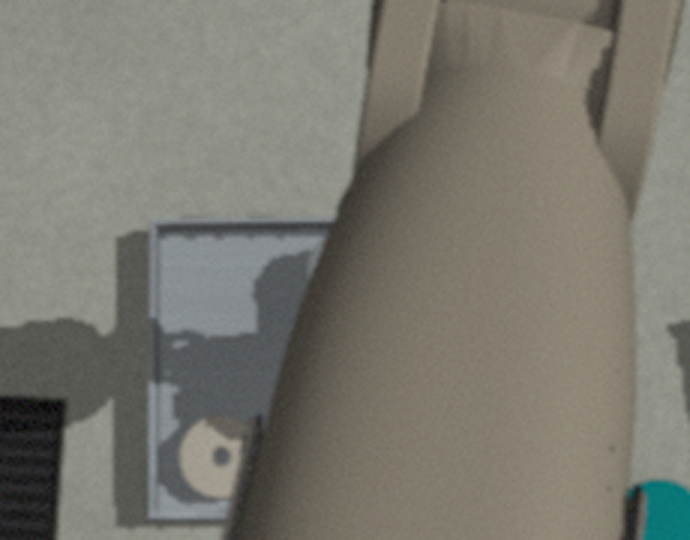

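The scene view shows the jaws straddling the can, whose cap is at about (321,240) in the full frame. The TCP is 8 mm off in y, so I'll correct that first and then descend.

Call:
carry_out --plan '[{"x":0.008,"y":0.001,"z":0,"ax":-0.005,"ay":0.004,"az":-0.008,"hand":1},{"x":0.008,"y":0.001,"z":0,"ax":-0.005,"ay":0.004,"az":-0.008,"hand":1},{"x":0.008,"y":0.001,"z":0,"ax":-0.005,"ay":0.004,"az":-0.008,"hand":1}]'

```text
clock: 8.2
tcp_pos: [0.597, -0.039, 0.1587]
orientation: [0.003, 0.717, 0.697, 0.002]
wrist_force: [0.3, -0.4, 1.1]
finger_gap: 0.0857
```

```bash
python3 -c "
from h import *
go(.5945,-.040,.08)"
```

```text
tcp [ 0.597  -0.039   0.1587] gap 0.0857 t 8.2 F [ 0.3 -0.4  1.1]
shift [-0.001  -0.003   0.0786] len 0.079 rot [0.006 0.001 0.002]
```

Call:
carry_out --plan '[{"x":-0.001,"y":-0.003,"z":0.01,"ax":0.004,"ay":0,"az":0,"hand":1},{"x":-0.001,"y":-0.003,"z":0.03,"ax":0.004,"ay":0,"az":0,"hand":1},{"x":-0.001,"y":-0.003,"z":0.05,"ax":0.004,"ay":0,"az":0,"hand":1},{"x":-0.001,"y":-0.003,"z":0.068,"ax":0.004,"ay":0,"az":0,"hand":1},{"x":-0.001,"y":-0.003,"z":0.079,"ax":0.004,"ay":0,"az":0,"hand":1},{"x":-0.001,"y":-0.003,"z":0.079,"ax":0.004,"ay":0,"az":0,"hand":1}]'

```text
clock: 8.7
tcp_pos: [0.5923, -0.0396, 0.0767]
orientation: [-0.001, 0.717, 0.697, -0.001]
wrist_force: [-0.5, 0.6, -0.1]
finger_gap: 0.0858
```

Call:
carry_out --plan '[{"x":0,"y":0,"z":0,"ax":0,"ay":0,"az":0,"hand":0.7},{"x":0,"y":0,"z":0,"ax":0,"ay":0,"az":0,"hand":0.6},{"x":0,"y":0,"z":0,"ax":0,"ay":0,"az":0,"hand":0.5},{"x":0,"y":0,"z":0,"ax":0,"ay":0,"az":0,"hand":0.3},{"x":0,"y":0,"z":0,"ax":0,"ay":0,"az":0,"hand":0},{"x":0,"y":0,"z":0,"ax":0,"ay":0,"az":0,"hand":0},{"x":0,"y":0,"z":0,"ax":0,"ay":0,"az":0,"hand":0}]'

```text
clock: 9.28
tcp_pos: [0.5932, -0.0397, 0.078]
orientation: [0.0, 0.717, 0.697, -0.0]
wrist_force: [0.6, 1.0, 6.0]
finger_gap: 0.0479
```

```bash
python3 -c "
from h import *
go(.5945,-.040,.08)
snap('scene','s7',(240,125,185,200),3)"
```

```text
tcp [ 0.5932 -0.0397  0.078 ] gap 0.0479 t 9.28 F [0.6 1.  6. ]
shift [-0.0003  0.0013 -0.002 ] len 0.002 rot [-0.     0.     0.002]
```

View pics/s7.png

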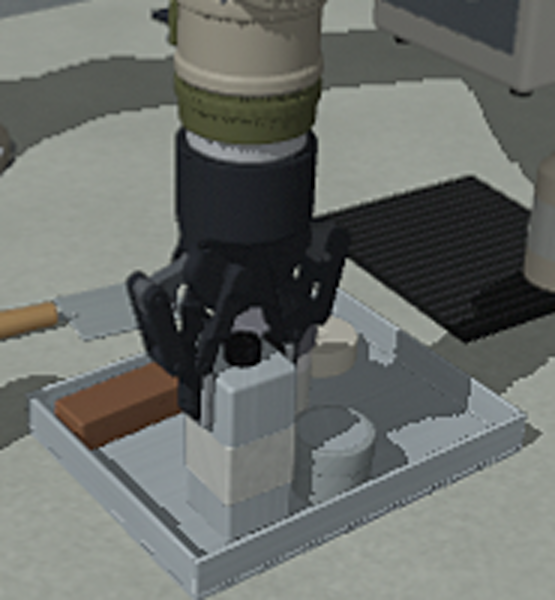

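The can is gripped with a gap of 47.9 mm. I'll lift it clear of the tub and carry it to the mat.

Call:
carry_out --plan '[{"x":0,"y":0,"z":-0.01,"ax":0,"ay":0,"az":0,"hand":0},{"x":0,"y":0,"z":-0.03,"ax":0,"ay":0,"az":0,"hand":0},{"x":0,"y":0,"z":-0.05,"ax":0,"ay":0,"az":0,"hand":0},{"x":0,"y":0,"z":-0.07,"ax":0,"ay":0,"az":0,"hand":0},{"x":0,"y":0,"z":-0.09,"ax":0,"ay":0,"az":0,"hand":0},{"x":0,"y":0,"z":-0.11,"ax":0,"ay":0,"az":0,"hand":0},{"x":0,"y":0,"z":-0.13,"ax":0,"ay":0,"az":0,"hand":0},{"x":0,"y":0,"z":-0.13,"ax":0,"ay":0,"az":0,"hand":0},{"x":0.01,"y":-0.006,"z":-0.13,"ax":0,"ay":0,"az":0,"hand":0},{"x":0.03,"y":-0.017,"z":-0.13,"ax":0,"ay":0,"az":0,"hand":0},{"x":0.055,"y":-0.031,"z":-0.13,"ax":0,"ay":0,"az":0,"hand":0},{"x":0.08,"y":-0.045,"z":-0.13,"ax":0,"ay":0,"az":0,"hand":0}]'

```text
clock: 10.33
tcp_pos: [0.5485, 0.0425, 0.2058]
orientation: [-0.001, 0.717, 0.697, -0.001]
wrist_force: [0.3, 0.4, -1.6]
finger_gap: 0.0474
```

```bash
python3 -c "
from h import *
go(.427,.273,.077)"
```

```text
tcp [0.5485 0.0425 0.2058] gap 0.0474 t 10.33 F [ 0.3  0.4 -1.6]
shift [ 0.2269 -0.1276  0.1293] len 0.291 rot [-0.004  0.     0.001]
```

Call:
carry_out --plan '[{"x":0.025,"y":-0.014,"z":0,"ax":0,"ay":0,"az":0,"hand":0},{"x":0.05,"y":-0.028,"z":0,"ax":0,"ay":0,"az":0,"hand":0},{"x":0.075,"y":-0.042,"z":0,"ax":0,"ay":0,"az":0,"hand":0},{"x":0.1,"y":-0.056,"z":0,"ax":0,"ay":0,"az":0,"hand":0},{"x":0.125,"y":-0.07,"z":0,"ax":0,"ay":0,"az":0,"hand":0},{"x":0.15,"y":-0.084,"z":0,"ax":0,"ay":0,"az":0,"hand":0},{"x":0.175,"y":-0.098,"z":0,"ax":0,"ay":0,"az":0,"hand":0},{"x":0.2,"y":-0.113,"z":0.01,"ax":0,"ay":0,"az":0,"hand":0},{"x":0.22,"y":-0.124,"z":0.03,"ax":0,"ay":0,"az":0,"hand":0},{"x":0.227,"y":-0.128,"z":0.05,"ax":0,"ay":0,"az":0,"hand":0},{"x":0.227,"y":-0.128,"z":0.07,"ax":0,"ay":0,"az":0,"hand":0},{"x":0.227,"y":-0.128,"z":0.07,"ax":0,"ay":0,"az":0,"hand":0}]'

```text
clock: 11.33
tcp_pos: [0.4218, 0.2723, 0.131]
orientation: [-0.003, 0.716, 0.698, -0.006]
wrist_force: [-1.3, 0.6, -2.9]
finger_gap: 0.0475
```

```bash
python3 -c "
from h import *
go(.427,.273,.077)
snap('scene','s8',(330,60,130,190),3)"
```

```text
tcp [0.4218 0.2723 0.131 ] gap 0.0475 t 11.33 F [-1.3  0.6 -2.9]
shift [0.001  0.0058 0.0539] len 0.054 rot [-0.013  0.004  0.003]
```

View pics/s8.png

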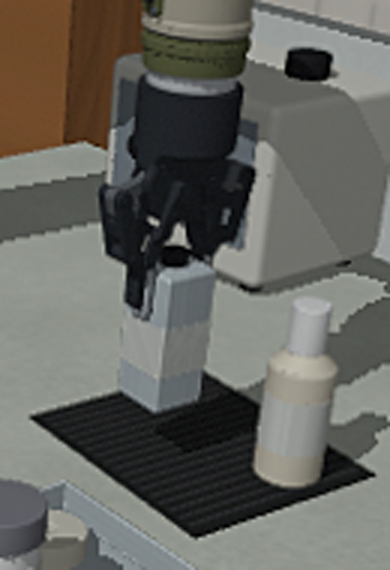

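Call:
carry_out --plan '[{"x":0.001,"y":0.005,"z":0.01,"ax":-0.008,"ay":0.002,"az":0,"hand":0},{"x":0.001,"y":0.005,"z":0.025,"ax":-0.008,"ay":0.002,"az":0,"hand":0},{"x":0.001,"y":0.005,"z":0.038,"ax":-0.008,"ay":0.002,"az":0,"hand":0},{"x":0.001,"y":0.005,"z":0.046,"ax":-0.008,"ay":0.002,"az":0,"hand":0},{"x":0.001,"y":0.005,"z":0.049,"ax":-0.008,"ay":0.002,"az":0,"hand":0},{"x":0.001,"y":0.005,"z":0.05,"ax":-0.008,"ay":0.002,"az":0,"hand":0},{"x":0.001,"y":0.005,"z":0.051,"ax":-0.008,"ay":0.002,"az":0,"hand":0}]'

```text
clock: 11.97
tcp_pos: [0.4282, 0.2731, 0.0827]
orientation: [-0.0, 0.717, 0.697, -0.001]
wrist_force: [-0.2, 0.1, -2.3]
finger_gap: 0.0476
```

```bash
python3 -c "
from h import *
go(.427,.273,.077)"
```

```text
tcp [0.4282 0.2731 0.0827] gap 0.0476 t 11.97 F [-0.2  0.1 -2.3]
shift [-0.0001 -0.0012  0.0057] len 0.006 rot [-0.002  0.001  0.002]
```

Call:
carry_out --plan '[{"x":0,"y":0,"z":0.0015,"ax":-0.002,"ay":0.001,"az":0,"hand":0},{"x":0,"y":0,"z":0.003,"ax":-0.002,"ay":0.001,"az":0,"hand":0},{"x":0,"y":0,"z":0.0045,"ax":-0.002,"ay":0.001,"az":0,"hand":0},{"x":0,"y":0,"z":0.006,"ax":-0.002,"ay":0.001,"az":0,"hand":0},{"x":0,"y":0,"z":0.006,"ax":-0.002,"ay":0.001,"az":0,"hand":0}]'

```text
clock: 12.38
tcp_pos: [0.4285, 0.2732, 0.077]
orientation: [0.0, 0.717, 0.697, 0.0]
wrist_force: [0.5, -0.9, -0.1]
finger_gap: 0.0478
```

Call:
carry_out --plan '[{"x":0,"y":0,"z":0.0005,"ax":0,"ay":0,"az":0,"hand":0.6},{"x":0,"y":0,"z":0.0005,"ax":0,"ay":0,"az":0,"hand":0.8},{"x":0,"y":0,"z":0,"ax":0,"ay":0,"az":0,"hand":1},{"x":0,"y":0,"z":0,"ax":0,"ay":0,"az":0,"hand":1},{"x":0,"y":0,"z":-0.01,"ax":0,"ay":0,"az":0,"hand":1},{"x":0,"y":0,"z":-0.03,"ax":0,"ay":0,"az":0,"hand":1},{"x":0,"y":0,"z":-0.05,"ax":0,"ay":0,"az":0,"hand":1},{"x":0,"y":0,"z":-0.075,"ax":0,"ay":0,"az":0,"hand":1},{"x":0,"y":0,"z":-0.1,"ax":0,"ay":0,"az":0,"hand":1},{"x":-0.015,"y":0.007,"z":-0.11,"ax":0,"ay":0,"az":0,"hand":1},{"x":-0.035,"y":0.017,"z":-0.11,"ax":0,"ay":0,"az":0,"hand":1},{"x":-0.06,"y":0.029,"z":-0.11,"ax":0,"ay":0,"az":0,"hand":1}]'

```text
clock: 13.38
tcp_pos: [0.4565, 0.2129, 0.1893]
orientation: [0.001, 0.716, 0.698, 0.002]
wrist_force: [0.3, 0.3, -1.0]
finger_gap: 0.0854
```

```bash
python3 -c "
from h import *
go(.5386,.0236,.15)
snap('scene','s9',(330,60,130,190),3)"
```

```text
tcp [0.4565 0.2129 0.1893] gap 0.0854 t 13.38 F [ 0.3  0.3 -1. ]
shift [-0.1872  0.0867  0.0393] len 0.21 rot [ 0.004 -0.002  0.004]
```

View pics/s9.png

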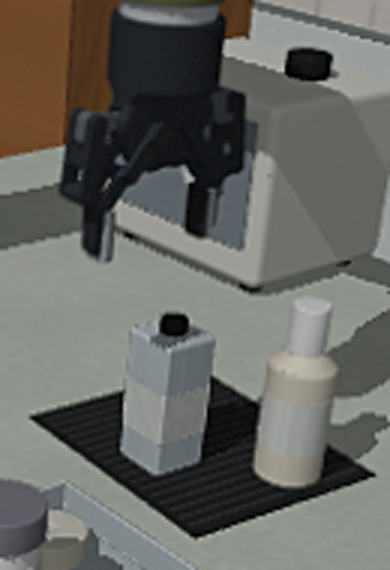

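The can and bottle both stand on the mat. Next is the tub.

Call:
carry_out --plan '[{"x":-0.03,"y":0.014,"z":0,"ax":0.002,"ay":0,"az":0.003,"hand":1},{"x":-0.06,"y":0.028,"z":0,"ax":0.002,"ay":0,"az":0.003,"hand":1},{"x":-0.09,"y":0.042,"z":0,"ax":0.002,"ay":0,"az":0.003,"hand":1},{"x":-0.12,"y":0.056,"z":0,"ax":0.002,"ay":0,"az":0.003,"hand":1},{"x":-0.15,"y":0.069,"z":0.01,"ax":0.002,"ay":0,"az":0.003,"hand":1},{"x":-0.175,"y":0.081,"z":0.025,"ax":0.002,"ay":0,"az":0.003,"hand":1},{"x":-0.187,"y":0.087,"z":0.039,"ax":0.002,"ay":0,"az":0.003,"hand":1},{"x":-0.187,"y":0.087,"z":0.039,"ax":0.002,"ay":0,"az":0.003,"hand":1},{"x":-0.187,"y":0.087,"z":0.039,"ax":0.002,"ay":0,"az":0.003,"hand":1}]'

```text
clock: 14.18
tcp_pos: [0.5393, 0.0186, 0.15]
orientation: [0.001, 0.719, 0.695, -0.0]
wrist_force: [-0.6, 0.5, -0.2]
finger_gap: 0.0851
```

```bash
python3 -c "
from h import *
go(.5386,.0236,.068)
snap('scene','s10',(240,125,185,200),3)"
```

```text
tcp [0.5393 0.0186 0.15  ] gap 0.0851 t 14.18 F [-0.6  0.5 -0.2]
shift [ 0.005 -0.001  0.082] len 0.082 rot [ 0.001  0.001 -0.005]
```

View pics/s10.png

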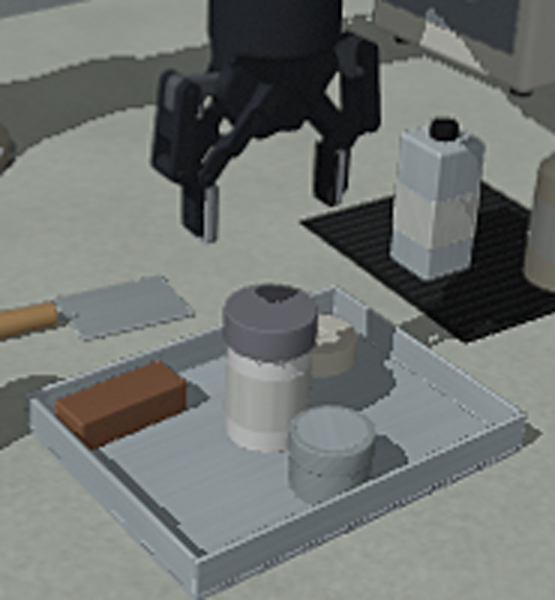

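Call:
carry_out --plan '[{"x":0.003,"y":-0.001,"z":0,"ax":0,"ay":0,"az":-0.003,"hand":1},{"x":0.004,"y":-0.001,"z":0.015,"ax":0,"ay":0,"az":-0.003,"hand":1},{"x":0.004,"y":-0.001,"z":0.035,"ax":0,"ay":0,"az":-0.003,"hand":1},{"x":0.004,"y":-0.001,"z":0.055,"ax":0,"ay":0,"az":-0.003,"hand":1},{"x":0.004,"y":-0.001,"z":0.072,"ax":0,"ay":0,"az":-0.003,"hand":1},{"x":0.004,"y":-0.001,"z":0.082,"ax":0,"ay":0,"az":-0.003,"hand":1},{"x":0.004,"y":-0.001,"z":0.082,"ax":0,"ay":0,"az":-0.003,"hand":1},{"x":0.004,"y":-0.001,"z":0.082,"ax":0,"ay":0,"az":-0.003,"hand":1}]'

```text
clock: 14.9
tcp_pos: [0.5387, 0.0241, 0.0693]
orientation: [0.001, 0.717, 0.697, 0.0]
wrist_force: [-0.2, -0.4, 0.4]
finger_gap: 0.0855
```

Call:
carry_out --plan '[{"x":0,"y":0,"z":0,"ax":0,"ay":0,"az":0,"hand":0.8},{"x":0,"y":0,"z":0,"ax":0,"ay":0,"az":0,"hand":0.7},{"x":0,"y":0,"z":0,"ax":0,"ay":0,"az":0,"hand":0.5},{"x":0,"y":0,"z":0,"ax":0,"ay":0,"az":0,"hand":0.2},{"x":0,"y":0,"z":0,"ax":0,"ay":0,"az":0,"hand":0},{"x":0,"y":0,"z":0,"ax":0,"ay":0,"az":0,"hand":0},{"x":0,"y":0,"z":0,"ax":0,"ay":0,"az":0,"hand":0}]'

```text
clock: 15.48
tcp_pos: [0.54, 0.0243, 0.0713]
orientation: [0.002, 0.717, 0.697, 0.002]
wrist_force: [-0.2, 1.4, 6.1]
finger_gap: 0.0583
```

```bash
python3 -c "
from h import *
go(.363,.357,.2)
snap('scene','s11',(240,125,185,200),3)"
```

```text
tcp [0.54   0.0243 0.0713] gap 0.0583 t 15.48 F [-0.2  1.4  6.1]
shift [ 0.3274 -0.1858 -0.1299] len 0.398 rot [0.005 0.001 0.001]
```

View pics/s11.png

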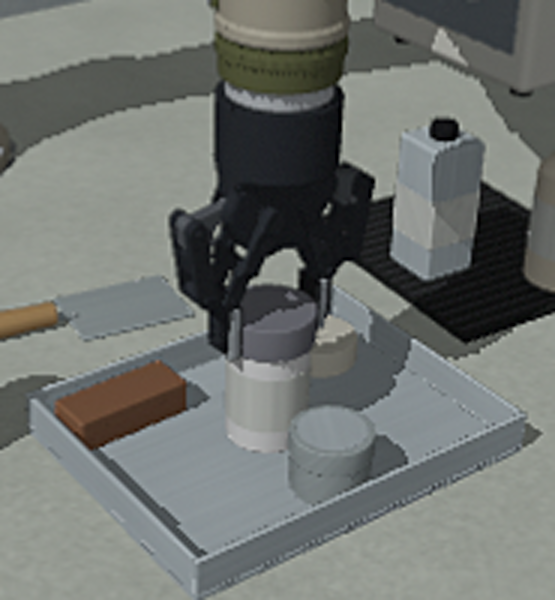

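The tub's lid is gripped. I'll lift it 150 mm, carry it over the can and lower it to the mat.

Call:
carry_out --plan '[{"x":0,"y":0,"z":-0.01,"ax":0,"ay":0,"az":0,"hand":0},{"x":0,"y":0,"z":-0.03,"ax":0,"ay":0,"az":0,"hand":0},{"x":0,"y":0,"z":-0.055,"ax":0,"ay":0,"az":0,"hand":0},{"x":0,"y":0,"z":-0.08,"ax":0,"ay":0,"az":0,"hand":0},{"x":0,"y":0,"z":-0.105,"ax":0,"ay":0,"az":0,"hand":0},{"x":0.01,"y":-0.006,"z":-0.13,"ax":0,"ay":0,"az":0,"hand":0},{"x":0.03,"y":-0.017,"z":-0.15,"ax":0,"ay":0,"az":0,"hand":0},{"x":0.055,"y":-0.031,"z":-0.15,"ax":0,"ay":0,"az":0,"hand":0},{"x":0.08,"y":-0.045,"z":-0.15,"ax":0,"ay":0,"az":0,"hand":0},{"x":0.105,"y":-0.06,"z":-0.15,"ax":0,"ay":0,"az":0,"hand":0},{"x":0.13,"y":-0.074,"z":-0.15,"ax":0,"ay":0,"az":0,"hand":0},{"x":0.15,"y":-0.085,"z":-0.15,"ax":0,"ay":0,"az":0,"hand":0}]'

```text
clock: 16.53
tcp_pos: [0.4573, 0.1782, 0.2219]
orientation: [0.002, 0.717, 0.697, 0.002]
wrist_force: [-0.1, 0.3, -2.7]
finger_gap: 0.0584
```

```bash
python3 -c "
from h import *
go(.363,.357,.2)"
```

```text
tcp [0.4573 0.1782 0.2219] gap 0.0584 t 16.53 F [-0.1  0.3 -2.7]
shift [ 0.1761 -0.0994  0.0213] len 0.203 rot [0.006 0.    0.001]
```

Call:
carry_out --plan '[{"x":0.025,"y":-0.014,"z":0,"ax":0,"ay":0,"az":0,"hand":0},{"x":0.05,"y":-0.028,"z":0,"ax":0,"ay":0,"az":0,"hand":0},{"x":0.075,"y":-0.042,"z":0,"ax":0,"ay":0,"az":0,"hand":0},{"x":0.1,"y":-0.056,"z":0,"ax":0,"ay":0,"az":0,"hand":0},{"x":0.125,"y":-0.071,"z":0,"ax":0,"ay":0,"az":0,"hand":0},{"x":0.15,"y":-0.085,"z":0,"ax":0,"ay":0,"az":0,"hand":0},{"x":0.168,"y":-0.095,"z":0.002,"ax":0,"ay":0,"az":0,"hand":0},{"x":0.176,"y":-0.099,"z":0.01,"ax":0,"ay":0,"az":0,"hand":0},{"x":0.176,"y":-0.099,"z":0.03,"ax":0,"ay":0,"az":0,"hand":0},{"x":0.176,"y":-0.099,"z":0.05,"ax":0,"ay":0,"az":0,"hand":0},{"x":0.176,"y":-0.099,"z":0.07,"ax":0,"ay":0,"az":0,"hand":0},{"x":0.176,"y":-0.099,"z":0.08,"ax":0,"ay":0,"az":0,"hand":0}]'

```text
clock: 17.53
tcp_pos: [0.3627, 0.3557, 0.1392]
orientation: [0.002, 0.717, 0.697, 0.0]
wrist_force: [-0.2, -0.1, -2.9]
finger_gap: 0.0587
```

```bash
python3 -c "
from h import *
go(.363,.357,.07)
snap('scene','s12',(330,60,130,190),3)
snap('top','t12')"
```

```text
tcp [0.3627 0.3557 0.1392] gap 0.0587 t 17.53 F [-0.2 -0.1 -2.9]
shift [0.0015 0.     0.0692] len 0.069 rot [0.003 0.002 0.001]
```

View pics/s12.png

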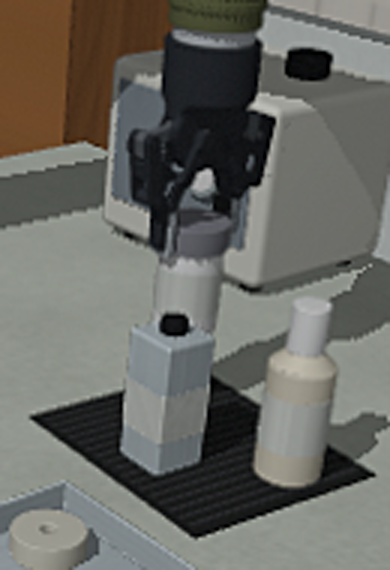

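Call:
carry_out --plan '[{"x":0.001,"y":0,"z":0.015,"ax":0,"ay":0,"az":0,"hand":0},{"x":0.001,"y":0,"z":0.032,"ax":0,"ay":0,"az":0,"hand":0},{"x":0.001,"y":0,"z":0.048,"ax":0,"ay":0,"az":0,"hand":0},{"x":0.001,"y":0,"z":0.058,"ax":0,"ay":0,"az":0,"hand":0},{"x":0.001,"y":0,"z":0.063,"ax":0,"ay":0,"az":0,"hand":0},{"x":0.001,"y":0,"z":0.065,"ax":0,"ay":0,"az":0,"hand":0},{"x":0.001,"y":0,"z":0.066,"ax":0,"ay":0,"az":0,"hand":0},{"x":0.001,"y":0,"z":0.067,"ax":0,"ay":0,"az":0,"hand":0},{"x":0.001,"y":0,"z":0.068,"ax":0,"ay":0,"az":0,"hand":0},{"x":0.001,"y":0,"z":0.068,"ax":0,"ay":0,"az":0,"hand":0}]'

```text
clock: 18.47
tcp_pos: [0.3631, 0.3565, 0.0721]
orientation: [0.002, 0.717, 0.697, 0.0]
wrist_force: [-0.3, 0.4, -2.4]
finger_gap: 0.0581
```

Call:
carry_out --plan '[{"x":0,"y":0,"z":0.001,"ax":0,"ay":0,"az":0,"hand":0},{"x":0,"y":0,"z":0.002,"ax":0,"ay":0,"az":0,"hand":0},{"x":0,"y":0,"z":0.0025,"ax":0,"ay":0,"az":0,"hand":0},{"x":0,"y":0,"z":0.0025,"ax":0,"ay":0,"az":0,"hand":0}]'

```text
clock: 18.8
tcp_pos: [0.3635, 0.3568, 0.0703]
orientation: [0.002, 0.717, 0.697, 0.001]
wrist_force: [-1.3, -0.4, 3.6]
finger_gap: 0.0582
```

Call:
carry_out --plan '[{"x":0,"y":0,"z":0,"ax":0,"ay":0,"az":0,"hand":0.75},{"x":0,"y":0,"z":0,"ax":0,"ay":0,"az":0,"hand":0.9},{"x":0,"y":0,"z":0,"ax":0,"ay":0,"az":0,"hand":1},{"x":0,"y":0,"z":0,"ax":0,"ay":0,"az":0,"hand":1},{"x":0,"y":0,"z":-0.01,"ax":0,"ay":0,"az":0,"hand":1},{"x":0,"y":0,"z":-0.03,"ax":0,"ay":0,"az":0,"hand":1},{"x":0,"y":0,"z":-0.055,"ax":0,"ay":0,"az":0,"hand":1},{"x":0,"y":0,"z":-0.085,"ax":0,"ay":0,"az":0,"hand":1},{"x":0,"y":0,"z":-0.12,"ax":0,"ay":0,"az":0,"hand":1},{"x":0,"y":0,"z":-0.13,"ax":0,"ay":0,"az":0,"hand":1},{"x":0,"y":0,"z":-0.13,"ax":0,"ay":0,"az":0,"hand":1}]'

```text
clock: 19.72
tcp_pos: [0.3649, 0.3585, 0.2045]
orientation: [0.003, 0.717, 0.697, 0.005]
wrist_force: [-0.8, -0.2, -0.4]
finger_gap: 0.0854
```

```bash
python3 -c "
from h import *
go(.6061,.022,.12)
snap('scene','s13',(240,95,220,230),2.6)
snap('top','t13',(100,170,300,200),2.6)"
```

```text
tcp [0.3649 0.3585 0.2045] gap 0.0854 t 19.72 F [-0.8 -0.2 -0.4]
shift [-0.3296  0.2499  0.0861] len 0.423 rot [ 0.01  -0.003  0.001]
```

View pics/s13.png

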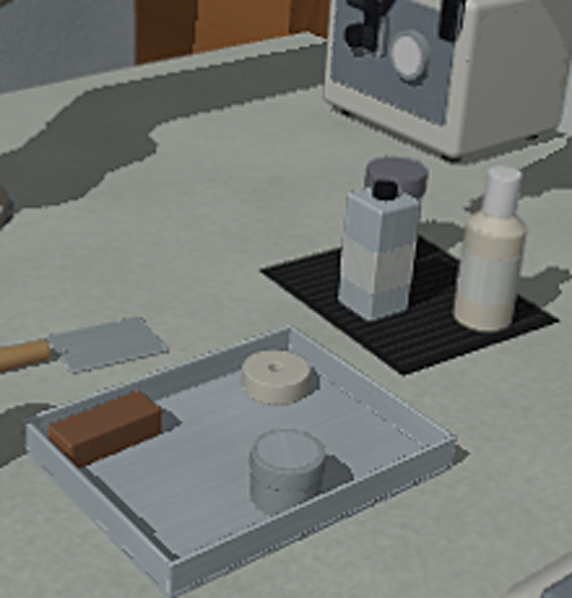

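View pics/t13.png

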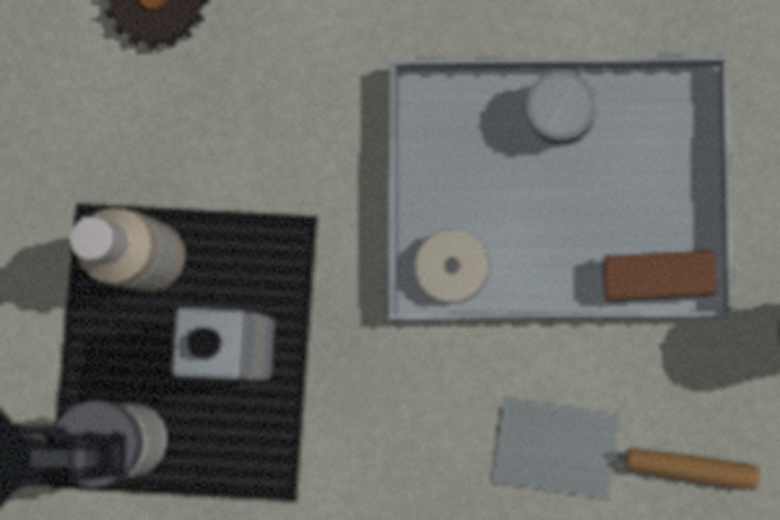

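All three stand on the mat (step 1), and the felt wheel and bar haven't moved. Next is the tin, with its lid at about (315,210) in the top view, as before.

Call:
carry_out --plan '[{"x":-0.028,"y":0.021,"z":0,"ax":0,"ay":0,"az":0,"hand":1},{"x":-0.056,"y":0.042,"z":0,"ax":0.005,"ay":0,"az":0,"hand":1},{"x":-0.084,"y":0.063,"z":0,"ax":0.008,"ay":0,"az":0,"hand":1},{"x":-0.112,"y":0.084,"z":0,"ax":0.008,"ay":0,"az":0,"hand":1},{"x":-0.14,"y":0.105,"z":0,"ax":0.008,"ay":0,"az":0,"hand":1},{"x":-0.17,"y":0.129,"z":0,"ax":0.008,"ay":0,"az":0,"hand":1},{"x":-0.2,"y":0.152,"z":0,"ax":0.008,"ay":0,"az":0,"hand":1},{"x":-0.23,"y":0.175,"z":0.01,"ax":0.008,"ay":0,"az":0,"hand":1},{"x":-0.26,"y":0.198,"z":0.03,"ax":0.008,"ay":0,"az":0,"hand":1},{"x":-0.29,"y":0.22,"z":0.05,"ax":0.008,"ay":0,"az":0,"hand":1},{"x":-0.315,"y":0.24,"z":0.07,"ax":0.008,"ay":0,"az":0,"hand":1},{"x":-0.33,"y":0.25,"z":0.086,"ax":0.008,"ay":0,"az":0,"hand":1}]'

```text
clock: 20.82
tcp_pos: [0.6041, 0.0167, 0.1119]
orientation: [-0.002, 0.718, 0.696, -0.003]
wrist_force: [0.7, 0.0, 0.4]
finger_gap: 0.0852
```

Call:
carry_out --plan '[{"x":0,"y":0,"z":0,"ax":0,"ay":0,"az":0,"hand":1},{"x":0,"y":0,"z":0,"ax":0,"ay":0,"az":0,"hand":1}]'

```text
clock: 20.98
tcp_pos: [0.6017, 0.0156, 0.108]
orientation: [-0.005, 0.719, 0.695, -0.005]
wrist_force: [-0.5, -0.5, -0.2]
finger_gap: 0.0853
```

```bash
python3 -c "
from h import *
go(.606,.022,.020)"
```

```text
tcp [0.6017 0.0156 0.108 ] gap 0.0853 t 20.98 F [-0.5 -0.5 -0.2]
shift [0.0066 0.0053 0.0879] len 0.088 rot [-0.014  0.001 -0.005]
```

Call:
carry_out --plan '[{"x":0.006,"y":0.005,"z":0,"ax":-0.012,"ay":0,"az":-0.005,"hand":1},{"x":0.006,"y":0.005,"z":0.015,"ax":-0.012,"ay":0,"az":-0.005,"hand":1},{"x":0.006,"y":0.005,"z":0.03,"ax":-0.012,"ay":0,"az":-0.005,"hand":1},{"x":0.006,"y":0.005,"z":0.03,"ax":-0.012,"ay":0,"az":-0.005,"hand":1},{"x":0.006,"y":0.005,"z":0.03,"ax":-0.012,"ay":0,"az":-0.005,"hand":1}]'

```text
clock: 21.4
tcp_pos: [0.6054, 0.0232, 0.078]
orientation: [-0.001, 0.717, 0.698, -0.001]
wrist_force: [0.1, -0.2, -0.3]
finger_gap: 0.0854
```

```bash
python3 -c "
from h import *
go(.606,.022,.020)
snap('scene','s14',(240,125,185,200),3)"
```

```text
tcp [0.6054 0.0232 0.078 ] gap 0.0854 t 21.4 F [ 0.1 -0.2 -0.3]
shift [-0.0011  0.0008  0.058 ] len 0.058 rot [-0.003  0.001  0.003]
```

View pics/s14.png

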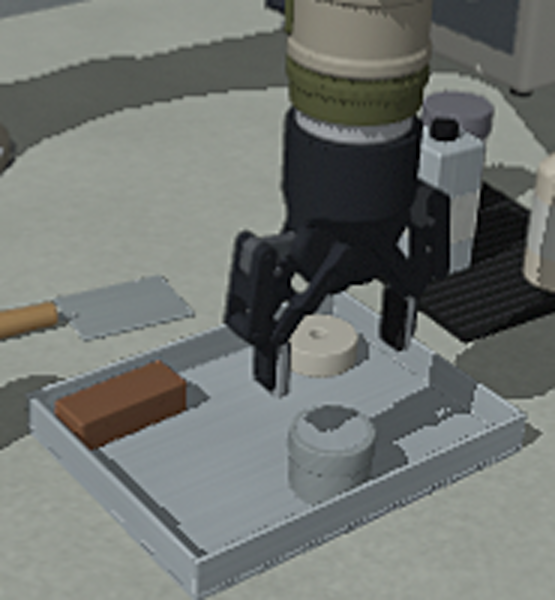

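Call:
carry_out --plan '[{"x":0,"y":0.001,"z":0.012,"ax":-0.002,"ay":0,"az":0,"hand":1},{"x":0,"y":0.001,"z":0.026,"ax":-0.002,"ay":0,"az":0,"hand":1},{"x":0,"y":0.001,"z":0.04,"ax":-0.002,"ay":0,"az":0,"hand":1},{"x":0,"y":0.001,"z":0.051,"ax":-0.002,"ay":0,"az":0,"hand":1},{"x":0,"y":0.001,"z":0.057,"ax":-0.002,"ay":0,"az":0,"hand":1},{"x":0,"y":0.001,"z":0.058,"ax":-0.002,"ay":0,"az":0,"hand":1},{"x":0,"y":0.001,"z":0.058,"ax":-0.002,"ay":0,"az":0,"hand":0.8},{"x":0,"y":0.001,"z":0.058,"ax":-0.002,"ay":0,"az":0,"hand":0.6},{"x":0,"y":0.001,"z":0.058,"ax":-0.002,"ay":0,"az":0,"hand":0.4},{"x":0,"y":0.001,"z":0.058,"ax":-0.002,"ay":0,"az":0,"hand":0},{"x":0,"y":0.001,"z":0.058,"ax":-0.002,"ay":0,"az":0,"hand":0},{"x":0,"y":0.001,"z":0.058,"ax":-0.002,"ay":0,"az":0,"hand":0}]' --squeeze 50

```text
clock: 22.45
tcp_pos: [0.6083, 0.0227, 0.0222]
orientation: [0.001, 0.717, 0.697, 0.001]
wrist_force: [-0.8, 0.8, 6.3]
finger_gap: 0.0523
```

Call:
carry_out --plan '[{"x":0,"y":0,"z":0,"ax":0,"ay":0,"az":0,"hand":0},{"x":0,"y":0,"z":-0.005,"ax":0,"ay":0,"az":0,"hand":0},{"x":0,"y":0,"z":-0.015,"ax":0,"ay":0,"az":0,"hand":0}]'

```text
clock: 22.7
tcp_pos: [0.6069, 0.0228, 0.0362]
orientation: [0.0, 0.717, 0.697, -0.0]
wrist_force: [0.0, -0.0, -1.5]
finger_gap: 0.0525
```

```bash
python3 -c "
from h import *
go(.518,-.326,.15)
snap('scene','s15',(240,125,185,200),3)"
```

```text
tcp [0.6069 0.0228 0.0362] gap 0.0525 t 22.7 F [ 0.  -0.  -1.5]
shift [-0.3512 -0.0793 -0.1135] len 0.377 rot [-0.     0.001  0.002]
```

View pics/s15.png

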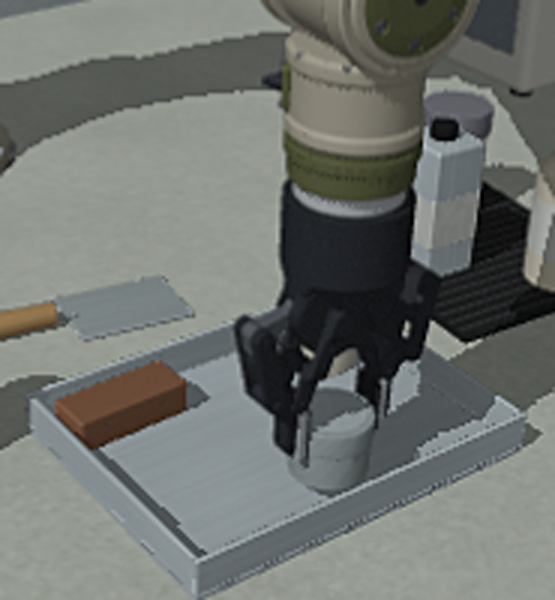

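The tin is held with a gap of 52.5 mm. I'll carry it to the pan.

Call:
carry_out --plan '[{"x":0,"y":0,"z":-0.02,"ax":0,"ay":0,"az":0,"hand":0},{"x":0,"y":0,"z":-0.045,"ax":0,"ay":0,"az":0,"hand":0},{"x":0,"y":0,"z":-0.07,"ax":0,"ay":0,"az":0,"hand":0},{"x":-0.01,"y":-0.002,"z":-0.09,"ax":0,"ay":0,"az":0,"hand":0},{"x":-0.03,"y":-0.007,"z":-0.11,"ax":0,"ay":0,"az":0,"hand":0},{"x":-0.055,"y":-0.012,"z":-0.113,"ax":0,"ay":0,"az":0,"hand":0},{"x":-0.08,"y":-0.018,"z":-0.113,"ax":0,"ay":0,"az":0,"hand":0},{"x":-0.105,"y":-0.024,"z":-0.113,"ax":0,"ay":0,"az":0,"hand":0},{"x":-0.13,"y":-0.029,"z":-0.113,"ax":0,"ay":0,"az":0,"hand":0},{"x":-0.155,"y":-0.035,"z":-0.113,"ax":0,"ay":0,"az":0,"hand":0},{"x":-0.18,"y":-0.041,"z":-0.113,"ax":0,"ay":0,"az":0,"hand":0},{"x":-0.205,"y":-0.046,"z":-0.113,"ax":0,"ay":0,"az":0,"hand":0}]'

```text
clock: 23.75
tcp_pos: [0.5561, -0.182, 0.1527]
orientation: [0.002, 0.717, 0.697, 0.001]
wrist_force: [0.1, -0.6, -1.0]
finger_gap: 0.0525
```

```bash
python3 -c "
from h import *
go(.518,-.326,.0235)"
```

```text
tcp [ 0.5561 -0.182   0.1527] gap 0.0525 t 23.75 F [ 0.1 -0.6 -1. ]
shift [-0.1448 -0.0347  0.1293] len 0.197 rot [0.004 0.001 0.002]
```

Call:
carry_out --plan '[{"x":-0.025,"y":-0.006,"z":0,"ax":0,"ay":0,"az":0,"hand":0},{"x":-0.05,"y":-0.012,"z":0,"ax":0,"ay":0,"az":0,"hand":0},{"x":-0.075,"y":-0.018,"z":0,"ax":0,"ay":0,"az":0,"hand":0},{"x":-0.1,"y":-0.024,"z":0,"ax":0,"ay":0,"az":0,"hand":0},{"x":-0.122,"y":-0.029,"z":0,"ax":0,"ay":0,"az":0,"hand":0},{"x":-0.138,"y":-0.033,"z":0.005,"ax":0,"ay":0,"az":0,"hand":0},{"x":-0.145,"y":-0.035,"z":0.025,"ax":0,"ay":0,"az":0,"hand":0},{"x":-0.145,"y":-0.035,"z":0.05,"ax":0,"ay":0,"az":0,"hand":0},{"x":-0.145,"y":-0.035,"z":0.07,"ax":0,"ay":0,"az":0,"hand":0},{"x":-0.145,"y":-0.035,"z":0.08,"ax":0,"ay":0,"az":0,"hand":0},{"x":-0.145,"y":-0.035,"z":0.08,"ax":0,"ay":0,"az":0,"hand":0}]'

```text
clock: 24.67
tcp_pos: [0.5158, -0.3249, 0.0703]
orientation: [-0.001, 0.717, 0.697, 0.001]
wrist_force: [-0.3, 1.1, -1.5]
finger_gap: 0.0525
```

```bash
python3 -c "
from h import *
go(.518,-.326,.0235)
snap('scene','s16',(50,165,260,230),2.8)"
```

```text
tcp [ 0.5158 -0.3249  0.0703] gap 0.0525 t 24.67 F [-0.3  1.1 -1.5]
shift [-0.0011  0.0022  0.0468] len 0.047 rot [ 0.    -0.002  0.002]
```

View pics/s16.png

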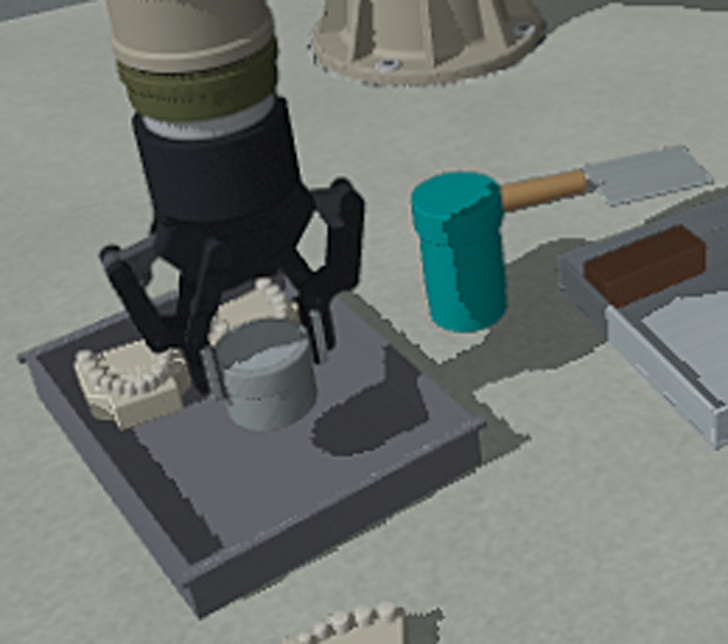

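The tin hangs over the free end, at about (145,298) in the full frame. I'll lower it.

Call:
carry_out --plan '[{"x":0,"y":0.002,"z":0.012,"ax":0,"ay":0,"az":0,"hand":0},{"x":0,"y":0.002,"z":0.025,"ax":0,"ay":0,"az":0,"hand":0},{"x":0,"y":0.002,"z":0.035,"ax":0,"ay":0,"az":0,"hand":0},{"x":0,"y":0.002,"z":0.041,"ax":0,"ay":0,"az":0,"hand":0},{"x":0,"y":0.002,"z":0.044,"ax":0,"ay":0,"az":0,"hand":0},{"x":0,"y":0.002,"z":0.0455,"ax":0,"ay":0,"az":0,"hand":0},{"x":0,"y":0.002,"z":0.0465,"ax":0,"ay":0,"az":0,"hand":0},{"x":0,"y":0.002,"z":0.047,"ax":0,"ay":0,"az":0,"hand":0},{"x":0,"y":0.002,"z":0.047,"ax":0,"ay":0,"az":0,"hand":0}]'

```text
clock: 25.47
tcp_pos: [0.5192, -0.3258, 0.0255]
orientation: [0.001, 0.717, 0.697, 0.001]
wrist_force: [0.8, -0.1, -2.0]
finger_gap: 0.0524
```

Call:
carry_out --plan '[{"x":0,"y":0,"z":0.001,"ax":0,"ay":0,"az":0,"hand":0},{"x":0,"y":0,"z":0.002,"ax":0,"ay":0,"az":0,"hand":0},{"x":0,"y":0,"z":0.003,"ax":0,"ay":0,"az":0,"hand":0},{"x":0,"y":0,"z":0.003,"ax":0,"ay":0,"az":0,"hand":0}]'

```text
clock: 25.8
tcp_pos: [0.5195, -0.326, 0.0232]
orientation: [0.002, 0.717, 0.697, 0.001]
wrist_force: [-1.0, 1.1, 4.1]
finger_gap: 0.0522
```

Call:
carry_out --plan '[{"x":0,"y":0,"z":0,"ax":0,"ay":0,"az":0,"hand":0.75},{"x":0,"y":0,"z":0,"ax":0,"ay":0,"az":0,"hand":0.9},{"x":0,"y":0,"z":0,"ax":0,"ay":0,"az":0,"hand":1},{"x":0,"y":0,"z":0,"ax":0,"ay":0,"az":0,"hand":1},{"x":0,"y":0,"z":-0.01,"ax":0,"ay":0,"az":0,"hand":1},{"x":0,"y":0,"z":-0.03,"ax":0,"ay":0,"az":0,"hand":1},{"x":0,"y":0,"z":-0.06,"ax":0,"ay":0,"az":0,"hand":1},{"x":0,"y":0,"z":-0.095,"ax":0,"ay":0,"az":0,"hand":1},{"x":0.01,"y":0,"z":-0.13,"ax":0,"ay":0,"az":0,"hand":1},{"x":0.03,"y":-0.005,"z":-0.16,"ax":0,"ay":0,"az":0,"hand":1},{"x":0.06,"y":-0.01,"z":-0.18,"ax":0,"ay":0,"az":0,"hand":1},{"x":0.09,"y":-0.02,"z":-0.18,"ax":0,"ay":0,"az":0,"hand":1}]'

```text
clock: 26.8
tcp_pos: [0.5039, -0.2366, 0.209]
orientation: [0.007, 0.717, 0.697, 0.002]
wrist_force: [2.1, -0.8, -0.2]
finger_gap: 0.0851
```

```bash
python3 -c "
from h import *
go(.3635,.357,.2)
snap('scene','s17',(50,165,260,230),2.8)"
```

```text
tcp [ 0.5039 -0.2366  0.209 ] gap 0.0851 t 26.8 F [ 2.1 -0.8 -0.2]
shift [ 0.5894 -0.1574  0.0036] len 0.61 rot [0.012 0.006 0.001]
```

View pics/s17.png

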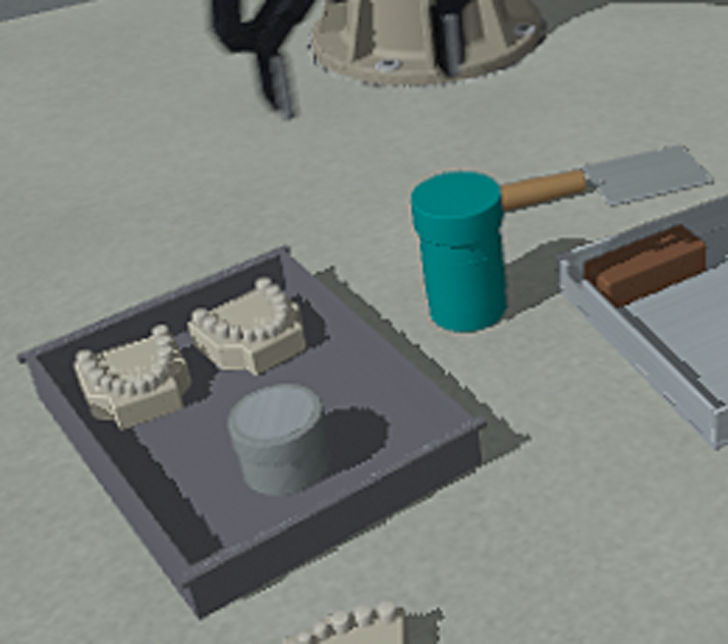

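The tin stands upright in the pan's free end, at about (150,321) in the full frame. I'll go back to the mat for the tub.

Call:
carry_out --plan '[{"x":0.035,"y":-0.009,"z":0,"ax":0,"ay":0,"az":0,"hand":1},{"x":0.07,"y":-0.019,"z":0,"ax":0.005,"ay":0.003,"az":0,"hand":1},{"x":0.105,"y":-0.028,"z":0,"ax":0.01,"ay":0.005,"az":0,"hand":1},{"x":0.14,"y":-0.037,"z":0,"ax":0.01,"ay":0.005,"az":0,"hand":1},{"x":0.175,"y":-0.047,"z":0,"ax":0.01,"ay":0.005,"az":0,"hand":1},{"x":0.21,"y":-0.056,"z":0,"ax":0.01,"ay":0.005,"az":0,"hand":1},{"x":0.245,"y":-0.065,"z":0,"ax":0.01,"ay":0.005,"az":0,"hand":1},{"x":0.28,"y":-0.075,"z":0,"ax":0.01,"ay":0.005,"az":0,"hand":1},{"x":0.315,"y":-0.084,"z":0,"ax":0.01,"ay":0.005,"az":0,"hand":1},{"x":0.35,"y":-0.093,"z":0,"ax":0.01,"ay":0.005,"az":0,"hand":1},{"x":0.385,"y":-0.103,"z":0,"ax":0.01,"ay":0.005,"az":0,"hand":1},{"x":0.42,"y":-0.112,"z":0,"ax":0.01,"ay":0.005,"az":0,"hand":1}]'

```text
clock: 27.85
tcp_pos: [0.3976, 0.1943, 0.2069]
orientation: [-0.003, 0.716, 0.698, 0.001]
wrist_force: [1.3, -0.7, 0.4]
finger_gap: 0.0853
```

```bash
python3 -c "
from h import *
go(.3635,.357,.15)"
```

```text
tcp [0.3976 0.1943 0.2069] gap 0.0853 t 27.85 F [ 1.3 -0.7  0.4]
shift [ 0.1615 -0.0379  0.0579] len 0.176 rot [-0.003 -0.006  0.005]
```

Call:
carry_out --plan '[{"x":0.03,"y":-0.007,"z":0,"ax":0,"ay":-0.003,"az":0.005,"hand":1},{"x":0.06,"y":-0.014,"z":0,"ax":0,"ay":-0.003,"az":0.005,"hand":1},{"x":0.09,"y":-0.021,"z":0,"ax":0,"ay":-0.003,"az":0.005,"hand":1},{"x":0.12,"y":-0.028,"z":0,"ax":0,"ay":-0.003,"az":0.005,"hand":1},{"x":0.145,"y":-0.034,"z":0,"ax":0,"ay":-0.003,"az":0.005,"hand":1},{"x":0.161,"y":-0.038,"z":0.02,"ax":0,"ay":-0.003,"az":0.005,"hand":1},{"x":0.161,"y":-0.038,"z":0.045,"ax":0,"ay":-0.003,"az":0.005,"hand":1},{"x":0.161,"y":-0.038,"z":0.058,"ax":0,"ay":-0.003,"az":0.005,"hand":1},{"x":0.161,"y":-0.038,"z":0.058,"ax":0,"ay":-0.003,"az":0.005,"hand":1},{"x":0.161,"y":-0.038,"z":0.058,"ax":0,"ay":-0.003,"az":0.005,"hand":1}]'

```text
clock: 28.68
tcp_pos: [0.3629, 0.3561, 0.1498]
orientation: [-0.002, 0.717, 0.697, -0.001]
wrist_force: [0.0, -0.3, -0.2]
finger_gap: 0.0852
```

```bash
python3 -c "
from h import *
go(.3635,.357,.07)
snap('scene','s18',(330,60,130,190),3)"
```

```text
tcp [0.3629 0.3561 0.1498] gap 0.0852 t 28.68 F [ 0.  -0.3 -0.2]
shift [0.0008 0.001  0.0798] len 0.08 rot [-0.005 -0.001  0.   ]
```

View pics/s18.png

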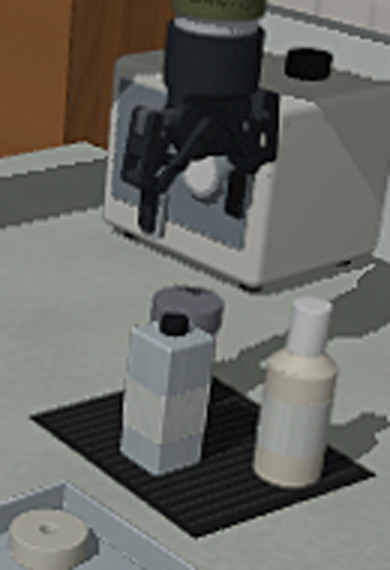

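Call:
carry_out --plan '[{"x":0.001,"y":0.001,"z":0.015,"ax":-0.004,"ay":0,"az":0,"hand":1},{"x":0.001,"y":0.001,"z":0.035,"ax":-0.004,"ay":0,"az":0,"hand":1},{"x":0.001,"y":0.001,"z":0.055,"ax":-0.004,"ay":0,"az":0,"hand":1},{"x":0.001,"y":0.001,"z":0.072,"ax":-0.004,"ay":0,"az":0,"hand":1},{"x":0.001,"y":0.001,"z":0.08,"ax":-0.004,"ay":0,"az":0,"hand":1},{"x":0.001,"y":0.001,"z":0.08,"ax":-0.004,"ay":0,"az":0,"hand":1},{"x":0.001,"y":0.001,"z":0.08,"ax":-0.004,"ay":0,"az":0,"hand":0.8},{"x":0.001,"y":0.001,"z":0.08,"ax":-0.004,"ay":0,"az":0,"hand":0.6},{"x":0.001,"y":0.001,"z":0.08,"ax":-0.004,"ay":0,"az":0,"hand":0.3},{"x":0.001,"y":0.001,"z":0.08,"ax":-0.004,"ay":0,"az":0,"hand":0},{"x":0.001,"y":0.001,"z":0.08,"ax":-0.004,"ay":0,"az":0,"hand":0},{"x":0.001,"y":0.001,"z":0.08,"ax":-0.004,"ay":0,"az":0,"hand":0}]' --squeeze 60

```text
clock: 29.73
tcp_pos: [0.3657, 0.3582, 0.0727]
orientation: [0.0, 0.718, 0.696, 0.003]
wrist_force: [-0.8, -2.7, 5.8]
finger_gap: 0.0583
```

```bash
python3 -c "
from h import *
go(.54,.0243,.22)"
```

```text
tcp [0.3657 0.3582 0.0727] gap 0.0583 t 29.73 F [-0.8 -2.7  5.8]
shift [-0.3279  0.1849 -0.1479] len 0.404 rot [ 0.004 -0.004 -0.   ]
```

Call:
carry_out --plan '[{"x":0,"y":0,"z":-0.01,"ax":0,"ay":0,"az":0,"hand":0},{"x":0,"y":0,"z":-0.03,"ax":0,"ay":0,"az":0,"hand":0},{"x":0,"y":0,"z":-0.055,"ax":0,"ay":0,"az":0,"hand":0},{"x":0,"y":0,"z":-0.08,"ax":0,"ay":0,"az":0,"hand":0},{"x":0,"y":0,"z":-0.105,"ax":0,"ay":0,"az":0,"hand":0},{"x":0,"y":0,"z":-0.13,"ax":0,"ay":0,"az":0,"hand":0},{"x":0,"y":0,"z":-0.148,"ax":0,"ay":0,"az":0,"hand":0},{"x":-0.01,"y":0.006,"z":-0.15,"ax":0,"ay":0,"az":0,"hand":0},{"x":-0.03,"y":0.017,"z":-0.15,"ax":0,"ay":0,"az":0,"hand":0},{"x":-0.055,"y":0.031,"z":-0.15,"ax":0,"ay":0,"az":0,"hand":0},{"x":-0.08,"y":0.045,"z":-0.15,"ax":0,"ay":0,"az":0,"hand":0},{"x":-0.105,"y":0.059,"z":-0.15,"ax":0,"ay":0,"az":0,"hand":0}]'

```text
clock: 30.73
tcp_pos: [0.421, 0.2493, 0.2221]
orientation: [0.0, 0.717, 0.697, 0.003]
wrist_force: [1.5, -0.2, -2.4]
finger_gap: 0.0582
```

```bash
python3 -c "
from h import *
go(.542,.0243,.15)"
```

```text
tcp [0.421  0.2493 0.2221] gap 0.0582 t 30.73 F [ 1.5 -0.2 -2.4]
shift [-0.2216  0.1273  0.0717] len 0.265 rot [ 0.004 -0.004  0.   ]
```

Call:
carry_out --plan '[{"x":-0.025,"y":0.014,"z":0,"ax":0,"ay":0,"az":0,"hand":0},{"x":-0.05,"y":0.029,"z":0,"ax":0.002,"ay":-0.002,"az":0,"hand":0},{"x":-0.075,"y":0.043,"z":0,"ax":0.002,"ay":-0.002,"az":0,"hand":0},{"x":-0.1,"y":0.057,"z":0,"ax":0.002,"ay":-0.002,"az":0,"hand":0},{"x":-0.125,"y":0.072,"z":0,"ax":0.002,"ay":-0.002,"az":0,"hand":0},{"x":-0.15,"y":0.086,"z":0,"ax":0.002,"ay":-0.002,"az":0,"hand":0},{"x":-0.175,"y":0.1,"z":0,"ax":0.002,"ay":-0.002,"az":0,"hand":0},{"x":-0.2,"y":0.115,"z":0.01,"ax":0.002,"ay":-0.002,"az":0,"hand":0},{"x":-0.215,"y":0.123,"z":0.03,"ax":0.002,"ay":-0.002,"az":0,"hand":0},{"x":-0.222,"y":0.127,"z":0.055,"ax":0.002,"ay":-0.002,"az":0,"hand":0},{"x":-0.222,"y":0.127,"z":0.085,"ax":0.002,"ay":-0.002,"az":0,"hand":0},{"x":-0.222,"y":0.127,"z":0.1,"ax":0.002,"ay":-0.002,"az":0,"hand":0}]'

```text
clock: 31.73
tcp_pos: [0.5398, 0.0226, 0.1178]
orientation: [-0.002, 0.718, 0.696, -0.0]
wrist_force: [-0.4, 0.7, -2.5]
finger_gap: 0.0579
```

Call:
carry_out --plan '[{"x":0,"y":0,"z":0,"ax":0,"ay":0,"az":0,"hand":0},{"x":0,"y":0,"z":0,"ax":0,"ay":0,"az":0,"hand":0}]'

```text
clock: 31.9
tcp_pos: [0.5379, 0.0221, 0.1161]
orientation: [-0.003, 0.718, 0.696, -0.002]
wrist_force: [0.0, 0.2, -2.6]
finger_gap: 0.0579
```

```bash
python3 -c "
from h import *
go(.542,.0243,.0735)
snap('scene','s19',(240,125,185,200),3)"
```

```text
tcp [0.5379 0.0221 0.1161] gap 0.0579 t 31.9 F [ 0.   0.2 -2.6]
shift [0.0023 0.0044 0.0426] len 0.043 rot [-0.008 -0.002 -0.002]
```

View pics/s19.png

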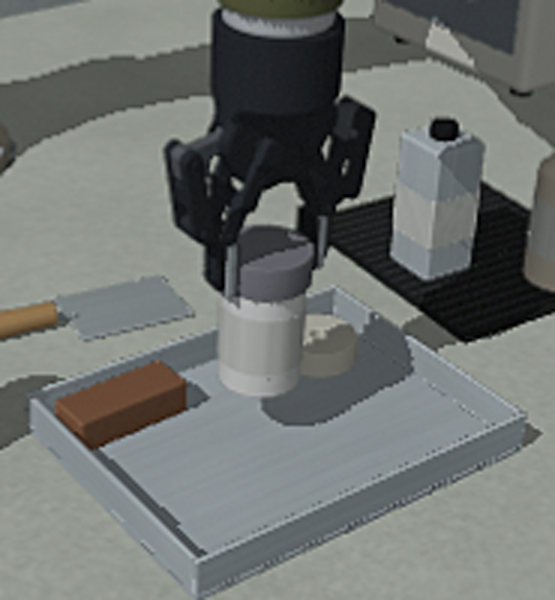

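Call:
carry_out --plan '[{"x":0.002,"y":0.004,"z":0.01,"ax":-0.007,"ay":-0.002,"az":0,"hand":0},{"x":0.002,"y":0.004,"z":0.022,"ax":-0.007,"ay":-0.002,"az":0,"hand":0},{"x":0.002,"y":0.004,"z":0.031,"ax":-0.007,"ay":-0.002,"az":0,"hand":0},{"x":0.002,"y":0.004,"z":0.036,"ax":-0.007,"ay":-0.002,"az":0,"hand":0},{"x":0.002,"y":0.004,"z":0.038,"ax":-0.007,"ay":-0.002,"az":0,"hand":0},{"x":0.002,"y":0.004,"z":0.039,"ax":-0.007,"ay":-0.002,"az":0,"hand":0},{"x":0.002,"y":0.004,"z":0.039,"ax":-0.007,"ay":-0.002,"az":0,"hand":0}]'

```text
clock: 32.53
tcp_pos: [0.5434, 0.0241, 0.0791]
orientation: [0.001, 0.718, 0.696, 0.001]
wrist_force: [0.1, 0.6, -2.3]
finger_gap: 0.058
```

```bash
python3 -c "
from h import *
go(.542,.0243,.0735)"
```

```text
tcp [0.5434 0.0241 0.0791] gap 0.058 t 32.53 F [ 0.1  0.6 -2.3]
shift [ 0.0001 -0.0014  0.0056] len 0.006 rot [ 0.003  0.    -0.002]
```

Call:
carry_out --plan '[{"x":0,"y":-0.001,"z":0.0015,"ax":0.002,"ay":0,"az":0,"hand":0},{"x":0,"y":-0.001,"z":0.003,"ax":0.002,"ay":0,"az":0,"hand":0},{"x":0,"y":-0.001,"z":0.0045,"ax":0.002,"ay":0,"az":0,"hand":0},{"x":0,"y":-0.001,"z":0.0055,"ax":0.002,"ay":0,"az":0,"hand":0},{"x":0,"y":-0.001,"z":0.0055,"ax":0.002,"ay":0,"az":0,"hand":0}]'

```text
clock: 32.95
tcp_pos: [0.5426, 0.0241, 0.0739]
orientation: [0.001, 0.718, 0.696, 0.0]
wrist_force: [-0.5, -0.3, 0.7]
finger_gap: 0.0583
```

Call:
carry_out --plan '[{"x":0,"y":0,"z":0.0005,"ax":0,"ay":0,"az":0,"hand":0.75},{"x":0,"y":0,"z":0.0005,"ax":0,"ay":0,"az":0,"hand":0.9},{"x":0,"y":0,"z":0,"ax":0,"ay":0,"az":0,"hand":1},{"x":0,"y":0,"z":0,"ax":0,"ay":0,"az":0,"hand":1},{"x":0,"y":0,"z":-0.01,"ax":0,"ay":0,"az":0,"hand":1},{"x":0,"y":0,"z":-0.03,"ax":0,"ay":0,"az":0,"hand":1},{"x":0,"y":0,"z":-0.055,"ax":0,"ay":0,"az":0,"hand":1},{"x":0,"y":0,"z":-0.085,"ax":0,"ay":0,"az":0,"hand":1},{"x":0.01,"y":0,"z":-0.115,"ax":0,"ay":0,"az":0,"hand":1},{"x":0.035,"y":-0.012,"z":-0.12,"ax":0,"ay":0,"az":0,"hand":1},{"x":0.065,"y":-0.026,"z":-0.12,"ax":0,"ay":0,"az":0,"hand":1},{"x":0.095,"y":-0.04,"z":-0.12,"ax":0,"ay":0,"az":0,"hand":1}]'

```text
clock: 33.95
tcp_pos: [0.506, 0.1209, 0.1958]
orientation: [0.002, 0.719, 0.695, 0.002]
wrist_force: [0.3, 0.9, -0.3]
finger_gap: 0.0853
```

```bash
python3 -c "
from h import *
go(.4285,.2732,.16)
snap('scene','s20',(240,195,185,130),4.3)"
```

```text
tcp [0.506  0.1209 0.1958] gap 0.0853 t 33.95 F [ 0.3  0.9 -0.3]
shift [ 0.1496 -0.0828  0.0354] len 0.175 rot [ 0.005 -0.    -0.004]
```

View pics/s20.png

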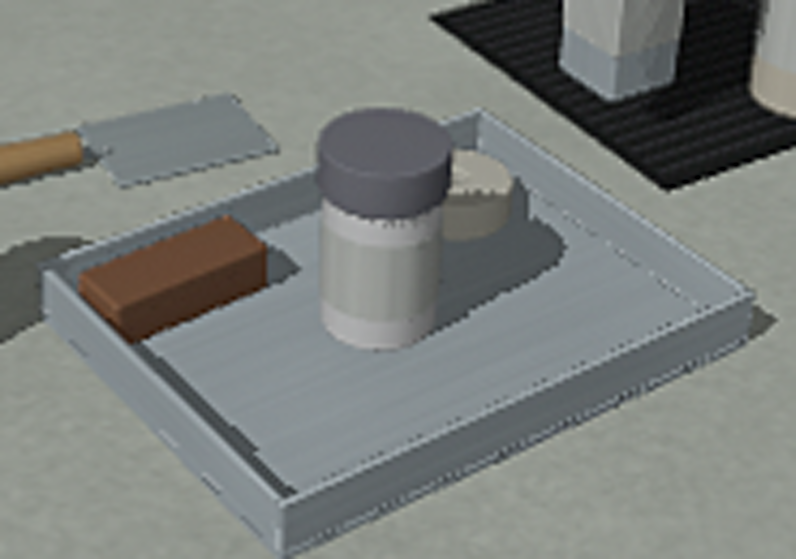

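The tub is back, and its lid is about 3 zoomed pixels (under 2 mm) from the first picture. Now the can.

Call:
carry_out --plan '[{"x":0.025,"y":-0.014,"z":-0.01,"ax":0,"ay":0,"az":0,"hand":1},{"x":0.05,"y":-0.028,"z":-0.01,"ax":0.003,"ay":0,"az":-0.003,"hand":1},{"x":0.075,"y":-0.042,"z":-0.01,"ax":0.003,"ay":0,"az":-0.003,"hand":1},{"x":0.1,"y":-0.055,"z":-0.01,"ax":0.003,"ay":0,"az":-0.003,"hand":1},{"x":0.125,"y":-0.069,"z":0,"ax":0.003,"ay":0,"az":-0.003,"hand":1},{"x":0.143,"y":-0.079,"z":0.015,"ax":0.003,"ay":0,"az":-0.003,"hand":1},{"x":0.15,"y":-0.083,"z":0.035,"ax":0.003,"ay":0,"az":-0.003,"hand":1},{"x":0.15,"y":-0.083,"z":0.035,"ax":0.003,"ay":0,"az":-0.003,"hand":1},{"x":0.15,"y":-0.083,"z":0.035,"ax":0.003,"ay":0,"az":-0.003,"hand":1},{"x":0.15,"y":-0.083,"z":0.035,"ax":0.003,"ay":0,"az":-0.003,"hand":1}]'

```text
clock: 34.83
tcp_pos: [0.4245, 0.2779, 0.1618]
orientation: [-0.001, 0.716, 0.698, 0.001]
wrist_force: [1.5, 0.1, 0.9]
finger_gap: 0.0854
```

```bash
python3 -c "
from h import *
go(.4285,.2732,.078)
snap('scene','s21',(330,60,130,190),3)"
```

```text
tcp [0.4245 0.2779 0.1618] gap 0.0854 t 34.83 F [1.5 0.1 0.9]
shift [-0.0049  0.0042  0.0838] len 0.084 rot [-0.001 -0.003  0.004]
```

View pics/s21.png

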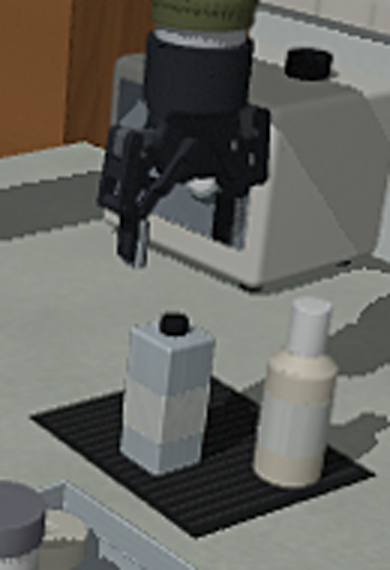

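Call:
carry_out --plan '[{"x":-0.005,"y":0.004,"z":0,"ax":0,"ay":-0.002,"az":0.003,"hand":1},{"x":-0.005,"y":0.004,"z":0.015,"ax":0,"ay":-0.002,"az":0.003,"hand":1},{"x":-0.005,"y":0.004,"z":0.025,"ax":0,"ay":-0.002,"az":0.003,"hand":1},{"x":-0.005,"y":0.004,"z":0.025,"ax":0,"ay":-0.002,"az":0.003,"hand":1}]'

```text
clock: 35.22
tcp_pos: [0.4284, 0.2716, 0.1356]
orientation: [-0.001, 0.718, 0.696, -0.001]
wrist_force: [0.1, -1.2, -0.3]
finger_gap: 0.0855
```

```bash
python3 -c "
from h import *
go(.4285,.2732,.078)"
```

```text
tcp [0.4284 0.2716 0.1356] gap 0.0855 t 35.22 F [ 0.1 -1.2 -0.3]
shift [0.0016 0.0002 0.0576] len 0.058 rot [-0.002 -0.001 -0.001]
```

Call:
carry_out --plan '[{"x":0.001,"y":0,"z":0.015,"ax":0,"ay":0,"az":0,"hand":1},{"x":0.001,"y":0,"z":0.032,"ax":0,"ay":0,"az":0,"hand":1},{"x":0.001,"y":0,"z":0.048,"ax":0,"ay":0,"az":0,"hand":1},{"x":0.001,"y":0,"z":0.057,"ax":0,"ay":0,"az":0,"hand":1},{"x":0.001,"y":0,"z":0.057,"ax":0,"ay":0,"az":0,"hand":1},{"x":0.001,"y":0,"z":0.057,"ax":0,"ay":0,"az":0,"hand":0.8},{"x":0.001,"y":0,"z":0.057,"ax":0,"ay":0,"az":0,"hand":0.6},{"x":0.001,"y":0,"z":0.057,"ax":0,"ay":0,"az":0,"hand":0.4},{"x":0.001,"y":0,"z":0.057,"ax":0,"ay":0,"az":0,"hand":0},{"x":0.001,"y":0,"z":0.057,"ax":0,"ay":0,"az":0,"hand":0},{"x":0.001,"y":0,"z":0.057,"ax":0,"ay":0,"az":0,"hand":0},{"x":0.001,"y":0,"z":0.057,"ax":0,"ay":0,"az":0,"hand":0}]'

```text
clock: 36.22
tcp_pos: [0.4295, 0.2732, 0.08]
orientation: [-0.001, 0.718, 0.696, 0.001]
wrist_force: [-0.2, 0.4, 5.7]
finger_gap: 0.0479
```

```bash
python3 -c "
from h import *
go(.5935,-.0397,.21)"
```

```text
tcp [0.4295 0.2732 0.08  ] gap 0.0479 t 36.22 F [-0.2  0.4  5.7]
shift [-0.3074  0.1737 -0.1305] len 0.376 rot [ 0.    -0.002 -0.001]
```

Call:
carry_out --plan '[{"x":0,"y":0,"z":-0.01,"ax":0,"ay":0,"az":0,"hand":0},{"x":0,"y":0,"z":-0.03,"ax":0,"ay":0,"az":0,"hand":0},{"x":0,"y":0,"z":-0.055,"ax":0,"ay":0,"az":0,"hand":0},{"x":0,"y":0,"z":-0.08,"ax":0,"ay":0,"az":0,"hand":0},{"x":0,"y":0,"z":-0.105,"ax":0,"ay":0,"az":0,"hand":0},{"x":0,"y":0,"z":-0.13,"ax":0,"ay":0,"az":0,"hand":0},{"x":-0.01,"y":0.006,"z":-0.14,"ax":0,"ay":0,"az":0,"hand":0},{"x":-0.03,"y":0.017,"z":-0.14,"ax":0,"ay":0,"az":0,"hand":0},{"x":-0.055,"y":0.031,"z":-0.14,"ax":0,"ay":0,"az":0,"hand":0},{"x":-0.08,"y":0.045,"z":-0.14,"ax":0,"ay":0,"az":0,"hand":0},{"x":-0.105,"y":0.059,"z":-0.14,"ax":0,"ay":0,"az":0,"hand":0},{"x":-0.13,"y":0.073,"z":-0.14,"ax":0,"ay":0,"az":0,"hand":0}]'

```text
clock: 37.22
tcp_pos: [0.4983, 0.1389, 0.2194]
orientation: [-0.001, 0.718, 0.696, 0.0]
wrist_force: [1.0, 0.6, -2.1]
finger_gap: 0.0474
```

```bash
python3 -c "
from h import *
go(.594,-.0397,.2)"
```

```text
tcp [0.4983 0.1389 0.2194] gap 0.0474 t 37.22 F [ 1.   0.6 -2.1]
shift [-0.1756  0.1012  0.0191] len 0.204 rot [-0.001 -0.001 -0.001]
```

Call:
carry_out --plan '[{"x":-0.025,"y":0.014,"z":0,"ax":0,"ay":0,"az":0,"hand":0},{"x":-0.05,"y":0.029,"z":0,"ax":0,"ay":0,"az":0,"hand":0},{"x":-0.075,"y":0.043,"z":0,"ax":0,"ay":0,"az":0,"hand":0},{"x":-0.1,"y":0.058,"z":0,"ax":0,"ay":0,"az":0,"hand":0},{"x":-0.125,"y":0.072,"z":0,"ax":0,"ay":0,"az":0,"hand":0},{"x":-0.15,"y":0.086,"z":0,"ax":0,"ay":0,"az":0,"hand":0},{"x":-0.168,"y":0.097,"z":0,"ax":0,"ay":0,"az":0,"hand":0},{"x":-0.176,"y":0.101,"z":0,"ax":0,"ay":0,"az":0,"hand":0},{"x":-0.176,"y":0.101,"z":0.01,"ax":0,"ay":0,"az":0,"hand":0},{"x":-0.176,"y":0.101,"z":0.02,"ax":0,"ay":0,"az":0,"hand":0},{"x":-0.176,"y":0.101,"z":0.02,"ax":0,"ay":0,"az":0,"hand":0}]'

```text
clock: 38.13
tcp_pos: [0.5914, -0.0389, 0.1958]
orientation: [-0.003, 0.718, 0.696, -0.001]
wrist_force: [-0.3, 0.2, -2.5]
finger_gap: 0.0476
```

```bash
python3 -c "
from h import *
go(.594,-.0397,.082)"
```

```text
tcp [ 0.5914 -0.0389  0.1958] gap 0.0476 t 38.13 F [-0.3  0.2 -2.5]
shift [-0.001   0.0034  0.1138] len 0.114 rot [-0.006 -0.003 -0.   ]
```

Call:
carry_out --plan '[{"x":-0.001,"y":0.003,"z":0.01,"ax":-0.005,"ay":-0.002,"az":0,"hand":0},{"x":-0.001,"y":0.003,"z":0.03,"ax":-0.005,"ay":-0.002,"az":0,"hand":0},{"x":-0.001,"y":0.003,"z":0.05,"ax":-0.005,"ay":-0.002,"az":0,"hand":0},{"x":-0.001,"y":0.003,"z":0.07,"ax":-0.005,"ay":-0.002,"az":0,"hand":0},{"x":-0.001,"y":0.003,"z":0.085,"ax":-0.005,"ay":-0.002,"az":0,"hand":0},{"x":-0.001,"y":0.003,"z":0.097,"ax":-0.005,"ay":-0.002,"az":0,"hand":0},{"x":-0.001,"y":0.003,"z":0.104,"ax":-0.005,"ay":-0.002,"az":0,"hand":0},{"x":-0.001,"y":0.003,"z":0.107,"ax":-0.005,"ay":-0.002,"az":0,"hand":0},{"x":-0.001,"y":0.003,"z":0.107,"ax":-0.005,"ay":-0.002,"az":0,"hand":0},{"x":-0.001,"y":0.003,"z":0.107,"ax":-0.005,"ay":-0.002,"az":0,"hand":0}]'

```text
clock: 38.97
tcp_pos: [0.5939, -0.0393, 0.0894]
orientation: [-0.001, 0.717, 0.697, -0.0]
wrist_force: [0.3, -1.0, -1.8]
finger_gap: 0.0471
```

```bash
python3 -c "
from h import *
go(.594,-.0397,.081)"
```

```text
tcp [ 0.5939 -0.0393  0.0894] gap 0.0471 t 38.97 F [ 0.3 -1.  -1.8]
shift [-0.0004  0.0002  0.0084] len 0.008 rot [-0.001 -0.001  0.   ]
```

Call:
carry_out --plan '[{"x":0,"y":0,"z":0.003,"ax":0,"ay":0,"az":0,"hand":0},{"x":0,"y":0,"z":0.005,"ax":0,"ay":0,"az":0,"hand":0},{"x":0,"y":0,"z":0.0065,"ax":0,"ay":0,"az":0,"hand":0},{"x":0,"y":0,"z":0.0075,"ax":0,"ay":0,"az":0,"hand":0},{"x":0,"y":0,"z":0.0085,"ax":0,"ay":0,"az":0,"hand":0},{"x":0,"y":0,"z":0.0085,"ax":0,"ay":0,"az":0,"hand":0}]'

```text
clock: 39.47
tcp_pos: [0.594, -0.0393, 0.0811]
orientation: [-0.0, 0.717, 0.697, 0.0]
wrist_force: [-0.2, 0.3, -0.7]
finger_gap: 0.0472
```

Call:
carry_out --plan '[{"x":0,"y":0,"z":0.0007,"ax":0,"ay":0,"az":0,"hand":0},{"x":0,"y":0,"z":0.0007,"ax":0,"ay":0,"az":0,"hand":0.65},{"x":0,"y":0,"z":0.0005,"ax":0,"ay":0,"az":0,"hand":0.8},{"x":0,"y":0,"z":0,"ax":0,"ay":0,"az":0,"hand":1},{"x":0,"y":0,"z":0,"ax":0,"ay":0,"az":0,"hand":1},{"x":0,"y":0,"z":-0.01,"ax":0,"ay":0,"az":0,"hand":1},{"x":0,"y":0,"z":-0.03,"ax":0,"ay":0,"az":0,"hand":1},{"x":0,"y":0,"z":-0.06,"ax":0,"ay":0,"az":0,"hand":1},{"x":0,"y":0,"z":-0.09,"ax":0,"ay":0,"az":0,"hand":1},{"x":0.015,"y":-0.004,"z":-0.12,"ax":0,"ay":0,"az":0,"hand":1},{"x":0.045,"y":-0.012,"z":-0.14,"ax":0,"ay":0,"az":0,"hand":1},{"x":0.08,"y":-0.022,"z":-0.14,"ax":0,"ay":0,"az":0,"hand":1}]'

```text
clock: 40.47
tcp_pos: [0.5774, 0.0403, 0.2273]
orientation: [0.003, 0.719, 0.695, 0.003]
wrist_force: [1.1, 1.5, 1.0]
finger_gap: 0.0854
```

```bash
python3 -c "
from h import *
go(.503,.343,.19)
snap('scene','s22',(240,195,185,130),4.3)"
```

```text
tcp [0.5774 0.0403 0.2273] gap 0.0854 t 40.47 F [1.1 1.5 1. ]
shift [ 0.3001 -0.0846  0.0365] len 0.314 rot [ 0.009  0.    -0.003]
```

View pics/s22.png

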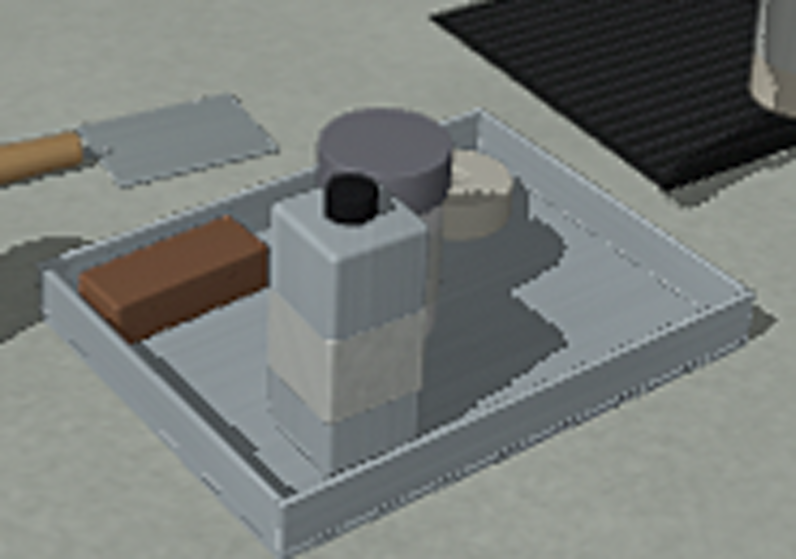

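The can is back within about 1 mm: its cap is at (352,197), against (348,197) before, in zoomed pixels. Last is the bottle.

Call:
carry_out --plan '[{"x":0.035,"y":-0.01,"z":0,"ax":0,"ay":0,"az":0,"hand":1},{"x":0.07,"y":-0.02,"z":0,"ax":0.004,"ay":0,"az":0,"hand":1},{"x":0.105,"y":-0.03,"z":0,"ax":0.007,"ay":0,"az":-0.002,"hand":1},{"x":0.14,"y":-0.039,"z":0,"ax":0.007,"ay":0,"az":-0.002,"hand":1},{"x":0.175,"y":-0.049,"z":0,"ax":0.007,"ay":0,"az":-0.002,"hand":1},{"x":0.21,"y":-0.059,"z":0,"ax":0.007,"ay":0,"az":-0.002,"hand":1},{"x":0.245,"y":-0.069,"z":0,"ax":0.007,"ay":0,"az":-0.002,"hand":1},{"x":0.275,"y":-0.077,"z":0.01,"ax":0.007,"ay":0,"az":-0.002,"hand":1},{"x":0.295,"y":-0.083,"z":0.025,"ax":0.007,"ay":0,"az":-0.002,"hand":1},{"x":0.3,"y":-0.085,"z":0.036,"ax":0.007,"ay":0,"az":-0.002,"hand":1},{"x":0.3,"y":-0.085,"z":0.036,"ax":0.007,"ay":0,"az":-0.002,"hand":1},{"x":0.3,"y":-0.085,"z":0.036,"ax":0.007,"ay":0,"az":-0.002,"hand":1}]'

```text
clock: 41.52
tcp_pos: [0.4965, 0.349, 0.1898]
orientation: [-0.002, 0.715, 0.699, -0.0]
wrist_force: [-0.1, 0.6, 0.2]
finger_gap: 0.0854
```

Call:
carry_out --plan '[{"x":0,"y":0,"z":0,"ax":0,"ay":0,"az":0,"hand":1},{"x":0,"y":0,"z":0,"ax":0,"ay":0,"az":0,"hand":1}]'

```text
clock: 41.68
tcp_pos: [0.4974, 0.3478, 0.1907]
orientation: [-0.002, 0.716, 0.698, 0.0]
wrist_force: [0.3, 0.1, 0.2]
finger_gap: 0.0854
```

```bash
python3 -c "
from h import *
go(.503,.343,.116)
snap('scene','s23',(330,60,130,190),3)"
```

```text
tcp [0.4974 0.3478 0.1907] gap 0.0854 t 41.68 F [0.3 0.1 0.2]
shift [-0.0049  0.006   0.0747] len 0.075 rot [-0.003 -0.003  0.004]
```

View pics/s23.png

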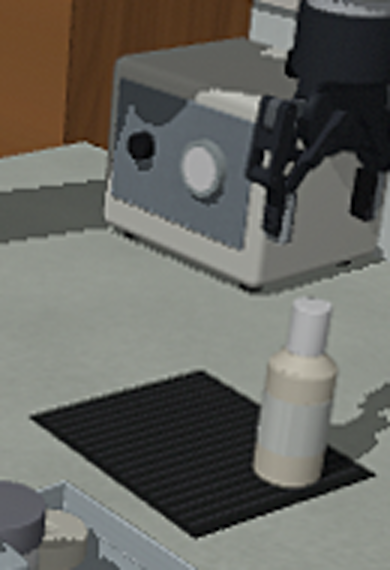

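Call:
carry_out --plan '[{"x":-0.005,"y":0.006,"z":0,"ax":-0.002,"ay":-0.002,"az":0.003,"hand":1},{"x":-0.005,"y":0.006,"z":0.005,"ax":-0.002,"ay":-0.002,"az":0.003,"hand":1},{"x":-0.005,"y":0.006,"z":0.005,"ax":-0.002,"ay":-0.002,"az":0.003,"hand":1}]'

```text
clock: 41.98
tcp_pos: [0.5039, 0.3418, 0.1853]
orientation: [-0.001, 0.718, 0.696, 0.0]
wrist_force: [-0.5, -0.0, 0.0]
finger_gap: 0.0857
```

```bash
python3 -c "
from h import *
go(.503,.343,.116)"
```

```text
tcp [0.5039 0.3418 0.1853] gap 0.0857 t 41.98 F [-0.5 -0.   0. ]
shift [ 0.0011 -0.0009  0.0693] len 0.069 rot [-0.001 -0.001 -0.001]
```

Call:
carry_out --plan '[{"x":0.001,"y":-0.001,"z":0.015,"ax":0,"ay":0,"az":0,"hand":1},{"x":0.001,"y":-0.001,"z":0.035,"ax":0,"ay":0,"az":0,"hand":1},{"x":0.001,"y":-0.001,"z":0.055,"ax":0,"ay":0,"az":0,"hand":1},{"x":0.001,"y":-0.001,"z":0.068,"ax":0,"ay":0,"az":0,"hand":1},{"x":0.001,"y":-0.001,"z":0.068,"ax":0,"ay":0,"az":0,"hand":1},{"x":0.001,"y":-0.001,"z":0.068,"ax":0,"ay":0,"az":0,"hand":0.7},{"x":0.001,"y":-0.001,"z":0.068,"ax":0,"ay":0,"az":0,"hand":0.5},{"x":0.001,"y":-0.001,"z":0.068,"ax":0,"ay":0,"az":0,"hand":0.3},{"x":0.001,"y":-0.001,"z":0.068,"ax":0,"ay":0,"az":0,"hand":0},{"x":0.001,"y":-0.001,"z":0.068,"ax":0,"ay":0,"az":0,"hand":0},{"x":0.001,"y":-0.001,"z":0.068,"ax":0,"ay":0,"az":0,"hand":0},{"x":0.001,"y":-0.001,"z":0.068,"ax":0,"ay":0,"az":0,"hand":0}]'

```text
clock: 42.98
tcp_pos: [0.5037, 0.3435, 0.1186]
orientation: [-0.001, 0.718, 0.696, 0.001]
wrist_force: [0.3, 0.8, 5.7]
finger_gap: 0.0283
```

```bash
python3 -c "
from h import *
go(.597,.087,.19)"
```

```text
tcp [0.5037 0.3435 0.1186] gap 0.0283 t 42.98 F [0.3 0.8 5.7]
shift [-0.2533  0.1012 -0.072 ] len 0.282 rot [ 0.001 -0.003 -0.001]
```

Call:
carry_out --plan '[{"x":0,"y":0,"z":-0.01,"ax":0,"ay":0,"az":0,"hand":0},{"x":0,"y":0,"z":-0.03,"ax":0,"ay":0,"az":0,"hand":0},{"x":0,"y":0,"z":-0.05,"ax":0,"ay":0,"az":0,"hand":0},{"x":0,"y":0,"z":-0.068,"ax":0,"ay":0,"az":0,"hand":0},{"x":-0.01,"y":0.004,"z":-0.072,"ax":0,"ay":0,"az":0,"hand":0},{"x":-0.03,"y":0.012,"z":-0.072,"ax":0,"ay":0,"az":0,"hand":0},{"x":-0.05,"y":0.02,"z":-0.072,"ax":0,"ay":0,"az":0,"hand":0},{"x":-0.07,"y":0.028,"z":-0.072,"ax":0,"ay":0,"az":0,"hand":0},{"x":-0.09,"y":0.036,"z":-0.072,"ax":0,"ay":0,"az":0,"hand":0},{"x":-0.11,"y":0.044,"z":-0.072,"ax":0,"ay":0,"az":0,"hand":0},{"x":-0.13,"y":0.052,"z":-0.072,"ax":0,"ay":0,"az":0,"hand":0},{"x":-0.15,"y":0.06,"z":-0.072,"ax":0,"ay":0,"az":0,"hand":0}]'

```text
clock: 43.98
tcp_pos: [0.5586, 0.1895, 0.1892]
orientation: [-0.001, 0.718, 0.696, 0.0]
wrist_force: [-0.5, 0.1, -2.4]
finger_gap: 0.0283
```

```bash
python3 -c "
from h import *
go(.5975,.0877,.17)"
```

```text
tcp [0.5586 0.1895 0.1892] gap 0.0283 t 43.98 F [-0.5  0.1 -2.4]
shift [-0.1006  0.042   0.019 ] len 0.111 rot [-0.001 -0.002 -0.001]
```

Call:
carry_out --plan '[{"x":-0.02,"y":0.008,"z":0,"ax":0,"ay":0,"az":0,"hand":0},{"x":-0.04,"y":0.017,"z":0,"ax":0,"ay":0,"az":0,"hand":0},{"x":-0.06,"y":0.025,"z":0,"ax":0,"ay":0,"az":0,"hand":0},{"x":-0.08,"y":0.033,"z":0,"ax":0,"ay":0,"az":0,"hand":0},{"x":-0.094,"y":0.039,"z":0,"ax":0,"ay":0,"az":0,"hand":0},{"x":-0.101,"y":0.042,"z":0.005,"ax":0,"ay":0,"az":0,"hand":0},{"x":-0.101,"y":0.042,"z":0.015,"ax":0,"ay":0,"az":0,"hand":0},{"x":-0.101,"y":0.042,"z":0.025,"ax":0,"ay":0,"az":0,"hand":0},{"x":-0.101,"y":0.042,"z":0.03,"ax":0,"ay":0,"az":0,"hand":0},{"x":-0.101,"y":0.042,"z":0.03,"ax":0,"ay":0,"az":0,"hand":0},{"x":-0.101,"y":0.042,"z":0.03,"ax":0,"ay":0,"az":0,"hand":0}]'

```text
clock: 44.9
tcp_pos: [0.5965, 0.0883, 0.1581]
orientation: [-0.002, 0.717, 0.697, -0.0]
wrist_force: [-0.1, -0.7, -2.7]
finger_gap: 0.0287
```

```bash
python3 -c "
from h import *
go(.5975,.0877,.1195)"
```

```text
tcp [0.5965 0.0883 0.1581] gap 0.0287 t 44.9 F [-0.1 -0.7 -2.7]
shift [-0.0007  0.0012  0.0386] len 0.039 rot [-0.003 -0.002  0.   ]
```

Call:
carry_out --plan '[{"x":-0.001,"y":0.001,"z":0.01,"ax":-0.003,"ay":-0.002,"az":0,"hand":0},{"x":-0.001,"y":0.001,"z":0.02,"ax":-0.003,"ay":-0.002,"az":0,"hand":0},{"x":-0.001,"y":0.001,"z":0.028,"ax":-0.003,"ay":-0.002,"az":0,"hand":0},{"x":-0.001,"y":0.001,"z":0.033,"ax":-0.003,"ay":-0.002,"az":0,"hand":0},{"x":-0.001,"y":0.001,"z":0.035,"ax":-0.003,"ay":-0.002,"az":0,"hand":0},{"x":-0.001,"y":0.001,"z":0.0365,"ax":-0.003,"ay":-0.002,"az":0,"hand":0},{"x":-0.001,"y":0.001,"z":0.0375,"ax":-0.003,"ay":-0.002,"az":0,"hand":0},{"x":-0.001,"y":0.001,"z":0.038,"ax":-0.003,"ay":-0.002,"az":0,"hand":0},{"x":-0.001,"y":0.001,"z":0.038,"ax":-0.003,"ay":-0.002,"az":0,"hand":0}]'

```text
clock: 45.65
tcp_pos: [0.5976, 0.0873, 0.1204]
orientation: [0.0, 0.717, 0.697, 0.0]
wrist_force: [0.6, -0.4, -2.8]
finger_gap: 0.0285
```

Call:
carry_out --plan '[{"x":0,"y":0,"z":0.001,"ax":0,"ay":0,"az":0,"hand":0},{"x":0,"y":0,"z":0.0015,"ax":0,"ay":0,"az":0,"hand":0},{"x":0,"y":0,"z":0.0015,"ax":0,"ay":0,"az":0,"hand":0}]'

```text
clock: 45.9
tcp_pos: [0.5981, 0.0873, 0.1196]
orientation: [0.001, 0.717, 0.697, 0.001]
wrist_force: [-0.3, 0.3, 1.0]
finger_gap: 0.0286
```

Call:
carry_out --plan '[{"x":0,"y":0,"z":0,"ax":0,"ay":0,"az":0,"hand":0.5},{"x":0,"y":0,"z":0,"ax":0,"ay":0,"az":0,"hand":0.6},{"x":0,"y":0,"z":0,"ax":0,"ay":0,"az":0,"hand":0.8},{"x":0,"y":0,"z":0,"ax":0,"ay":0,"az":0,"hand":0.9},{"x":0,"y":0,"z":-0.01,"ax":0,"ay":0,"az":0,"hand":0.9},{"x":0,"y":0,"z":-0.03,"ax":0,"ay":0,"az":0,"hand":0.9},{"x":0,"y":0,"z":-0.06,"ax":0,"ay":0,"az":0,"hand":0.9},{"x":0,"y":0,"z":-0.09,"ax":0,"ay":0,"az":0,"hand":0.9},{"x":0.02,"y":-0.01,"z":-0.11,"ax":0,"ay":0,"az":0,"hand":0.9},{"x":0.05,"y":-0.025,"z":-0.12,"ax":0,"ay":0,"az":0,"hand":0.9},{"x":0.085,"y":-0.042,"z":-0.12,"ax":0,"ay":0,"az":0,"hand":0.9},{"x":0.12,"y":-0.06,"z":-0.12,"ax":0,"ay":0,"az":0,"hand":0.9}]'

```text
clock: 46.9
tcp_pos: [0.5418, 0.2098, 0.2417]
orientation: [0.002, 0.718, 0.696, 0.002]
wrist_force: [-0.1, 1.5, -0.5]
finger_gap: 0.0767
```

Call:
carry_out --plan '[{"x":0.035,"y":-0.018,"z":0,"ax":0,"ay":0,"az":0,"hand":0.9},{"x":0.07,"y":-0.036,"z":0,"ax":0,"ay":0,"az":0,"hand":0.9},{"x":0.105,"y":-0.054,"z":0,"ax":0,"ay":0,"az":0,"hand":0.9},{"x":0.14,"y":-0.072,"z":0,"ax":0,"ay":0,"az":0,"hand":0.9},{"x":0.175,"y":-0.09,"z":0,"ax":0,"ay":0,"az":0,"hand":0.9},{"x":0.21,"y":-0.108,"z":0,"ax":0,"ay":0,"az":0,"hand":0.9},{"x":0.23,"y":-0.12,"z":0,"ax":0,"ay":0,"az":0,"hand":0.9},{"x":0.23,"y":-0.12,"z":0,"ax":0,"ay":0,"az":0,"hand":0.9},{"x":0.23,"y":-0.12,"z":0,"ax":0,"ay":0,"az":0,"hand":0.9},{"x":0.23,"y":-0.12,"z":0,"ax":0,"ay":0,"az":0,"hand":0.9},{"x":0.23,"y":-0.12,"z":0,"ax":0,"ay":0,"az":0,"hand":0.9}]'

```text
clock: 47.82
tcp_pos: [0.4298, 0.4425, 0.2415]
orientation: [0.002, 0.719, 0.695, 0.002]
wrist_force: [-0.5, -0.8, 0.2]
finger_gap: 0.0769
```

```bash
python3 -c "
from h import *
go(.5,.3,.2)
snap('scene','s24',(50,195,375,200),2)
snap('top','t24',(235,180,330,180),2.4)
a=cv2.imread('pics/t24_full.png'); b=cv2.imread('pics/top0.png')
A=cv2.resize(np.vstack([b[180:305,235:395],a[180:305,235:395]]),None,fx=2.4,fy=2.4,interpolation=2); cv2.imwrite('pics/cmp.png',A)
t=Cam('top')
# cap, lid, black cap shift by phase correlation / template matching
ga=cv2.cvtColor(a,6); gb=cv2.cvtColor(b,6)
for n,(u,v,r) in {'bottle':(279,206,11),'tub':(315,241,17),'can':(348,210,13),'felt':(274,272,15),'bar':(354,276,24)}.items():
    T=gb[v-r:v+r+1,u-r:u+r+1]; S=ga[v-r-8:v+r+9,u-r-8:u+r+9]
    m=cv2.matchTemplate(S,T,5); _,mx,_,l=cv2.minMaxLoc(m); print(n,'shift px',l[0]-8,l[1]-8,round(mx,2))
"
```

```text
tcp [0.4298 0.4425 0.2415] gap 0.0769 t 47.82 F [-0.5 -0.8  0.2]
shift [-0.1402  0.0746  0.0419] len 0.164 rot [ 0.006 -0.001 -0.003]
bottle shift px 0 0 0.99
tub shift px 1 0 0.96
can shift px 0 0 0.98
felt shift px 0 0 0.99
bar shift px 0 0 1.0
```

View pics/s24.png

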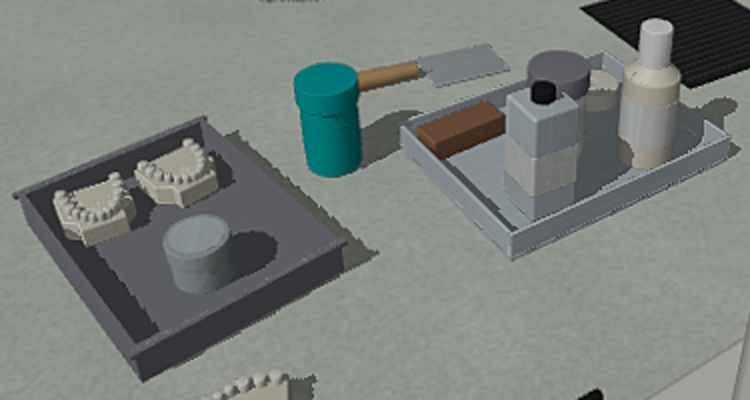

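View pics/t24.png

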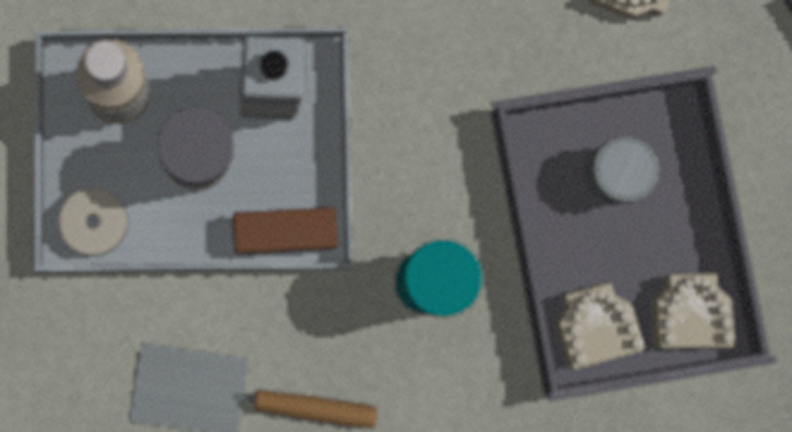

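View pics/cmp.png

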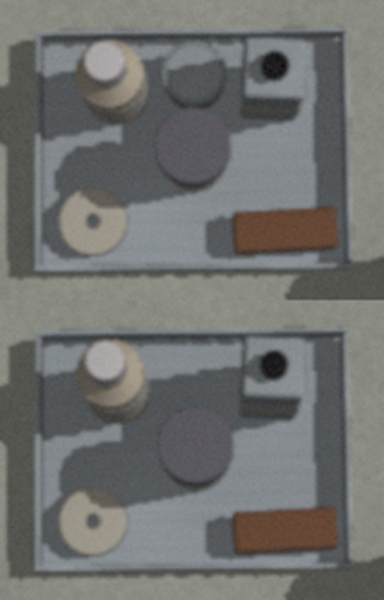

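The pictures show the tin upright in the pan's free end, at (498,251) in the top view, and everything in the tray within about 1 px (about 2 mm) of where it started. The arm is clear, so I'm handing in.

```bash
python3 -c "
from h import *
print(Cam('top').plane([[235+626/2.4-.3,180+169/2.4-.3]],.047))
print(env.hand_in())"
```

```text
[[ 0.51722373 -0.32648715  0.047     ]]
the job is handed in; nothing more can be done
None
```

I stood the bottle, can and tub on the mat, put the tin in the free end of the pan, then returned the tub, can and bottle to the tray. I handed the job in at about 48 s of the 141 s allowed; the hand-in reports no verdict.

**Last checks, before and after the top view:**
- **Bottle and can:** 0 px shift from where they started.
- **Tub:** about 1 px shift (about 2 mm), against the 15 mm allowed.
- **Felt wheel and bar:** 0 px shift.
- **Tin:** measured at (0.517, -0.326) m, about 1 mm from the middle of the free end I measured at (0.518, -0.326) m.
- **General:** all four look upright, and the arm is clear of everything.

No check failed. The one disagreement was the tool sitting up to 8 mm off its target after some fast unloaded moves; I corrected that each time before gripping.

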